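# Blow off and dump re-keyed padlocks

## Robot

A 7-joint arm with a two-finger parallel gripper is mounted at the origin on the work surface. World frame = base frame: x ahead of the robot, y to its left, z up, the work surface at z = 0. Lengths are in m, angles in degrees, forces in N, time in s.
With the tool pointing down it reaches from about 0.425 to 0.875 m from the base axis. Payload 4.7 kg.
Tool frame: the origin (TCP) lies at the very end of the fingers, on their centre line; the grasp point (between the pads) lies 19 mm behind it; z points along the fingers, y is the line along which they close (so a half turn about z gives the same grasp; the last joint's range is limited). The gripper opens to 87 mm and grips with 3 to 60 N. Pads are 19 mm wide; open, the fingers measure 117 mm over their backs; the gripper's body (75 mm by 190 mm) begins 51 mm behind the grasp point.
Start: joints at [-71.9, 18.392, -4.016, 83.108, 1.295, 78.541, -3.26], TCP at [0.193, 0.621, 0.223] pointing down, gripper open.
Joint ranges: [-163.93, 163.93], [-17.29, 119.83], [-79.2, 71.16], [3.27, 140.29], [-89.18, 269.18], [5.43, 117.66], [-154.24, 154.24]. Speed limits (degrees/s): [147.25, 147.25, 180, 180, 180, 180, 180].

## Interface

Orientations are given as [roll, pitch, yaw] about the fixed x, y, z axes, in that order (R = Rz(yaw) Ry(pitch) Rx(roll)).
In Python, from cell import get_obs, read_camera, sign_off, silhouettes gives the robot as it stands.
- The arm moves only by the tool play_rows, never from a script. Its argument "steps" is a list that holds one entry, the list of rows, each a list of 7 numbers: the shift along the tool's x, y, z in m, then the turn, a rotation vector about the tool's x, y, z in rad, then the finger opening in m, from 0 to 0.087. A call has 1 to 12 rows; each row shifts and turns the commanded pose from where the row before left it, along the tool's axes as they then stand; what a row does not reach is not made up. A row lasts 1/10 s, in which the tool goes at most 50 mm and 8.59 degrees, less where a joint would pass 70% of its speed; a pose out of reach is approached as far as the arm can. A call is refused whole if a number of a shift passes 0.05 or a number of a turn 0.15, either way. A call with a gripper value outside its range is refused whole. The fingers move at their own pace and stop on an object; "force" is the grip in N (left out, the last holds). Time passes only in rows, so rows that do not move let the fingers close. It gives the time, the measured TCP pose, the force, the opening and the grip force at its end, in the units of the state.
- get_obs(): the state, without advancing time (a new reading comes with each control period).
- read_camera(name): name is "side" or "top"; returns a dict with "frame" (384x512x3 uint8, red, green, blue), "intrinsics" (3x3 intrinsics, pixels), "k1" (the pictures are not rectified: a ray, as slopes to the right and down, at radius r is drawn at 1 + k1 r^2 times it, then the intrinsics apply), "view" (4x4, takes a point from world to camera coordinates). Camera axes: x right, y up, looking along -z (the intrinsics and any distortion apply to the point x, -y, -z); pixel columns grow to the right and rows downward; lengths in m; the calibration is good to about 2 mm. A picture is of the moment at which its call begins. There is no depth.
- sign_off(): hands the job in; it is judged then, once.
Trained networks look in the newest picture that a camera, given by its name, has taken for a name from the list of things; names that differ only in an ending like _2 or _b are one class to them, and where a whole thing is asked for, a point or a joint stands for the part that bears it (a point fixed in the world has none). Each returns a list of dicts, best first, with "p" (0 to 1); they miss things now and then, are a little off and sometimes report something else, mostly with a low value. They report only what shows in the picture. A call takes as long as a camera call. They do not tell look-alikes from the thing itself.
- silhouettes(camera, name): "pixels" (384x512 bool, what is visible of it) and "extent" ([left, top, right, bottom] in pixels, round what is visible of it).
The state is a dict: "time_s": time; "qpos": joint angles; "joint_velocities": joint speeds; "effort": joint torques, N m; "tool_pos": TCP position; "tool_rot": TCP orientation; "force": force on the tool from outside, world axes, zero at the start; "wrist_torque": the same for the moment, N m; "grip_width": finger opening in m; "grasp_force": force on a finger pad.
Only numpy, scipy, OpenCV 4.12 (cv2) and the standard library are available. Lean on these libraries where they do the work, as an engineer would, in place of code of your own. Each camera call takes 0.05 s, during which the arm holds its last target. There are 200 camera calls.

## Task

Clean the freshly re-keyed padlocks on the bench: first turn the air valve fully shut, then load every padlock into the tipping bucket and turn the valve fully open to blow the chips off for about three seconds. Then shut the air fully again, push the bucket's side handle over past its latch, all the way, so that the padlocks slide out into the orange tray, and let the bucket swing back to rest. Finish with every padlock in the tray and the air shut, never tip the bucket while the air is on, and leave the oil can, tape roll and black tray as they are.

Things in the scene. Friction and masses are not known exactly. Their poses are not given: they have to be found in the camera images.
- valve: Ball valve of the air line, fixed; its place and yaw vary. A 22 mm steel pipe 220 mm long runs along its x axis, centre 45 mm above the bench; base plate 200 x 60 mm. Origin on the bench under the vertical stem; z up. The handle turns about the stem, 100 mm above the bench; all else is lower than 94 mm.
- valve_handle (a joint): Handle angle (rad), counter-clockwise from above. 0 = shut, at its hard stop: handle along the valve's +y axis, crosswise to the pipe. 1.571 = open, at the other stop: handle along the valve's -x axis, in line with the pipe. Stays where left; takes about 0.25 N m. Fully shut or open means within 4 degrees of the stop.
- valve_tip (a point): Tip of the valve's handle, a bar reaching 115 mm out from the stem's axis; its outer 75 mm is a grey sleeve 20 mm wide and 12 mm thick (94 to 106 mm above the bench).
- hopper: Fixed stand of the tipping bucket and orange tray; place and yaw vary. Origin on the bench below the bucket's pivot axis, which runs along the hopper's x, 160 mm up. Bucket on the +y side, tray on the -y side. Copper air nozzle at x 130, y 90 mm, 260 mm high, bent over to x 97; latch post at x 112, y 60, 201 mm high; side plates at x +-94, 175 mm high.
- bucket (a joint): Bucket angle (rad): 0 = upright at rest, 1.75 = tipped fully over the tray, at its stop (turns about the hopper's +x, top going to -y). Spring and weight bring it back to 0 when let go; a ball catch resists from about 0.1 to 0.3. The handle takes a sideways push of about 7 N empty, up to 13 N full. Dumped: beyond 1.5; back: below 0.1.
- bucket_in (a point): Centre of the bucket's flat inner floor, 162 mm up when upright. Axes as the hopper's, turning with the bucket. Inside 160 mm along x; flat floor y -45 to +45 mm; 4 mm steel walls 60 mm high at y +45 and both x ends; on the -y side the wall slopes out at 45 degrees to a lip at y -107, z 62 mm. Open on top.
- dump_handle (a point): Middle of the black grip of the bucket's side handle, an 18 mm round bar along the hopper's x, reaching 31 mm either way; the crank arm (10 mm) joins its +x end. It circles the pivot at 130 mm radius: at bucket angle t it is at x = -136, y = 130 cos(0.873+t), z = 160 + 130 sin(0.873+t) mm in the hopper's frame.
- tray_in (a point): Centre of the inner floor of the fixed orange tray, 4 mm above the bench; axes as the hopper's. Inside 200 mm (x) by 180 mm (y), walls 4 mm thick, 57 mm above the bench.
- padlock1: A brass padlock, shackle closed: block 40 mm wide (x) by 34 mm high (y) by 18 mm thick (z), steel shackle sticking out of its +y side to 41 mm from the origin. Origin at the centre of the block. About 130 g. At the start it lies flat on the bench (z up). It may be absent. All five are alike.
- padlock2: A brass padlock, shackle closed: block 40 mm wide (x) by 34 mm high (y) by 18 mm thick (z), steel shackle sticking out of its +y side to 41 mm from the origin. Origin at the centre of the block. About 130 g. At the start it lies flat on the bench (z up). It may be absent. All five are alike.
- padlock3: A brass padlock, shackle closed: block 40 mm wide (x) by 34 mm high (y) by 18 mm thick (z), steel shackle sticking out of its +y side to 41 mm from the origin. Origin at the centre of the block. About 130 g. At the start it lies flat on the bench (z up). It may be absent. All five are alike.
- padlock4: A brass padlock, shackle closed: block 40 mm wide (x) by 34 mm high (y) by 18 mm thick (z), steel shackle sticking out of its +y side to 41 mm from the origin. Origin at the centre of the block. About 130 g. At the start it lies flat on the bench (z up). It may be absent. All five are alike.
- padlock5: A brass padlock, shackle closed: block 40 mm wide (x) by 34 mm high (y) by 18 mm thick (z), steel shackle sticking out of its +y side to 41 mm from the origin. Origin at the centre of the block. About 130 g. At the start it lies flat on the bench (z up). It may be absent. All five are alike.
- oil_can: Bystander: blue spray-oil bottle, 52 mm diameter, 150 mm high, standing. Origin under its centre.
- tape_roll: Bystander: roll of grey tape lying flat, 104 mm diameter, 48 mm high. Origin under its centre.
- blank_tray: Bystander: empty black plastic tray 80 x 120 x 35 mm. Origin under its centre.
Not all that is in view belongs to the job. What is shaped like the padlock4 but white is not meant.

How it is judged (in metres and radians):
On the way, in this order (a step that is already met when the one before it is completed fails the run):
1. air valve turned fully shut (value of joint valve_handle below 0.08 rad), for 0.2 s.
2. every padlock in the bucket, air still shut (value of joint valve_handle below 0.08 rad and value of joint bucket below 0.1 rad and x of padlock1 in the frame of bucket_in between -0.08 and 0.08 m and y of padlock1 in the frame of bucket_in between -0.11 and 0.047 m and z of padlock1 in the frame of bucket_in between 0 and 0.07 m and x of padlock2 in the frame of bucket_in between -0.08 and 0.08 m and y of padlock2 in the frame of bucket_in between -0.11 and 0.047 m and z of padlock2 in the frame of bucket_in between 0 and 0.07 m and x of padlock3 in the frame of bucket_in between -0.08 and 0.08 m and y of padlock3 in the frame of bucket_in between -0.11 and 0.047 m and z of padlock3 in the frame of bucket_in between 0 and 0.07 m and x of padlock4 in the frame of bucket_in between -0.08 and 0.08 m and y of padlock4 in the frame of bucket_in between -0.11 and 0.047 m and z of padlock4 in the frame of bucket_in between 0 and 0.07 m and x of padlock5 in the frame of bucket_in between -0.08 and 0.08 m and y of padlock5 in the frame of bucket_in between -0.11 and 0.047 m and z of padlock5 in the frame of bucket_in between 0 and 0.07 m), for 0.2 s.
3. air fully open for two seconds with every padlock in the bucket (value of joint valve_handle above 1.49 rad and value of joint bucket below 0.1 rad and x of padlock1 in the frame of bucket_in between -0.08 and 0.08 m and y of padlock1 in the frame of bucket_in between -0.11 and 0.047 m and z of padlock1 in the frame of bucket_in between 0 and 0.07 m and x of padlock2 in the frame of bucket_in between -0.08 and 0.08 m and y of padlock2 in the frame of bucket_in between -0.11 and 0.047 m and z of padlock2 in the frame of bucket_in between 0 and 0.07 m and x of padlock3 in the frame of bucket_in between -0.08 and 0.08 m and y of padlock3 in the frame of bucket_in between -0.11 and 0.047 m and z of padlock3 in the frame of bucket_in between 0 and 0.07 m and x of padlock4 in the frame of bucket_in between -0.08 and 0.08 m and y of padlock4 in the frame of bucket_in between -0.11 and 0.047 m and z of padlock4 in the frame of bucket_in between 0 and 0.07 m and x of padlock5 in the frame of bucket_in between -0.08 and 0.08 m and y of padlock5 in the frame of bucket_in between -0.11 and 0.047 m and z of padlock5 in the frame of bucket_in between 0 and 0.07 m), for 2 s.
4. air fully shut again, every padlock still in the bucket (all of step 2), for 0.2 s.
5. bucket tipped past its latch and right over, air shut (value of joint valve_handle below 0.08 rad and value of joint bucket above 1.5 rad), for 0.1 s.
At the end, for the whole second after the job is handed in: Every padlock lies at rest in the orange tray (its centre within the tray's inside and less than 60 mm above its floor), the bucket is back upright (joint below 0.1 rad) and the valve is shut (joint below 0.08 rad) (value of joint valve_handle below 0.08 rad and value of joint bucket below 0.1 rad and x of padlock1 in the frame of tray_in between -0.1 and 0.1 m and y of padlock1 in the frame of tray_in between -0.09 and 0.09 m and z of padlock1 in the frame of tray_in between 0 and 0.06 m and x of padlock2 in the frame of tray_in between -0.1 and 0.1 m and y of padlock2 in the frame of tray_in between -0.09 and 0.09 m and z of padlock2 in the frame of tray_in between 0 and 0.06 m and x of padlock3 in the frame of tray_in between -0.1 and 0.1 m and y of padlock3 in the frame of tray_in between -0.09 and 0.09 m and z of padlock3 in the frame of tray_in between 0 and 0.06 m and x of padlock4 in the frame of tray_in between -0.1 and 0.1 m and y of padlock4 in the frame of tray_in between -0.09 and 0.09 m and z of padlock4 in the frame of tray_in between 0 and 0.06 m and x of padlock5 in the frame of tray_in between -0.1 and 0.1 m and y of padlock5 in the frame of tray_in between -0.09 and 0.09 m and z of padlock5 in the frame of tray_in between 0 and 0.06 m and linear speed of each of padlock1, padlock2, padlock3, padlock4, padlock5 below 0.03 m/s); the robot touches nothing.
It fails at once if bucket tipped while the air is on (value of joint bucket above 0.6 rad and value of joint valve_handle above 0.3 rad).
It fails at once if oil_can pushed more than 5 cm (distance of oil_can from where it was at the start of the episode above 0.05 m).
It fails at once if tape_roll pushed more than 5 cm (distance of tape_roll from where it was at the start of the episode above 0.05 m).
It fails at once if blank_tray pushed more than 5 cm (distance of blank_tray from where it was at the start of the episode above 0.05 m).
It fails at once if oil can tipped over (angle between oil_can's own z axis and vertical above 0.6 rad).
Of padlock1, padlock2, padlock3, padlock4, padlock5 only 3 to 5 are there at a start; the rules pass over those that are not, and their reading is None.
At some moment in a run one of padlock1, padlock2, padlock3, padlock4, padlock5 may be knocked a few centimetres aside while the robot is not near it.
Once in a run the grip may slacken for a moment while it holds something.
It also fails if it takes over 210 s, if anything falls off the work surface, if the arm or the gripper's body presses on something with over 40 N, if the wrist force passes 120 N, or if a joint passes its speed limit or range.

## Working session

There is one attempt and no reset: what is moved stays moved. The work goes in short steps, Python scripts to look and compute and a tool call to move; the robot and the scene stay as the last step left them, time stands still between calls to the robot, and variables do not carry over. Pictures are saved under pics/ and viewed, at most 15 in all, crops included, and the job is handed in when it is done.

Besides the shell and the picture viewer there is one more tool, called after "Emit:" as a command line: name --argument value ..., lists and objects as JSON in quotes. play_rows: Moves the arm, as the interface text tells. Its arguments: {"type":"object","properties":{"steps":{"type":"array","items":{"type":"array","items":{"type":"array","items":{"type":"number"}}}},"force":{"type":"number"}},"required":["steps"]}

```bash
mkdir -p pics; ls
cat > h.py <<'E'
import numpy as np, cv2
from cell import get_obs, read_camera, sign_off, silhouettes
from scipy.spatial.transform import Rotation as R
def proj(c,P):
    P=np.atleast_2d(P); V=c["view"]; q=P@V[:3,:3].T+V[:3,3]
    s=np.c_[q[:,0]/-q[:,2],-q[:,1]/-q[:,2]]
    r2=(s**2).sum(1,keepdims=True); s=s*(1+c["k1"]*r2); K=c["intrinsics"]
    return np.c_[K[0,0]*s[:,0]+K[0,2],K[1,1]*s[:,1]+K[1,2]]
def unproj(c,uv,z):
    uv=np.atleast_2d(uv).astype(float); K=c["intrinsics"]
    d=np.c_[(uv[:,0]-K[0,2])/K[0,0],(uv[:,1]-K[1,2])/K[1,1]]; s=d.copy()
    for _ in range(20): s=d/(1+c["k1"]*(s**2).sum(1,keepdims=True))
    V=np.array(c["view"]); Rm=V[:3,:3]; o=-Rm.T@V[:3,3]
    w=np.c_[s[:,0],-s[:,1],-np.ones(len(s))]@Rm
    return o+w*((z-o[2])/w[:,2])[:,None]
def cam(n):
    c=read_camera(n); c["view"]=np.array(c["view"]); c["intrinsics"]=np.array(c["intrinsics"]); return c
def save(f,img,box=None,k=1.5):
    if box: img=img[box[1]:box[3],box[0]:box[2]]
    cv2.imwrite("pics/"+f,cv2.resize(img,None,fx=k,fy=k,interpolation=cv2.INTER_CUBIC)[...,::-1])
E
python3 - <<'E'
from h import *
for n in("top","side"):
    c=cam(n); save(n+"0.png",c["frame"])
    V=c["view"]; print(n,"cam at",-V[:3,:3].T@V[:3,3],c["k1"],c["intrinsics"][0,0])
    for nm in ["padlock1","valve","valve_handle","hopper","bucket","tray_in","oil_can","tape_roll","blank_tray"]:
        for d in silhouettes(n,nm)[:7]:
            ys,xs=np.nonzero(d["pixels"]); print(nm,round(d["p"],2),d["extent"],len(xs),unproj(c,[xs.mean(),ys.mean()],.01)[0].round(3) if len(xs) else "")
print(get_obs())
E
```

```text
pics
top cam at [0.344256   0.04552571 1.24301257] -0.04549557792468575 418.2218771983422
padlock1 0.77 [186.5, 194.5, 201.1, 211.4] 170 [0.547 0.246 0.01 ]
padlock1 0.76 [149.2, 184.1, 161.2, 203.3] 193 [0.569 0.347 0.01 ]
padlock1 0.51 [145.7, 226.2, 167.8, 245.0] 192 [0.441 0.345 0.01 ]
padlock1 0.49 [101.4, 161.6, 115.6, 177.0] 156 [0.632 0.507 0.01 ]
padlock1 0.46 [112.9, 190.5, 127.2, 208.8] 205 [0.546 0.455 0.01 ]
padlock1 0.46 [107.7, 249.7, 127.3, 261.2] 212 [0.386 0.442 0.01 ]
valve 0.88 [378.2, 175.1, 408.8, 252.8] 1586 [ 0.529 -0.364  0.01 ]
valve_handle 0.68 [382.9, 205.8, 409.8, 246.7] 398 [ 0.494 -0.371  0.01 ]
hopper 0.98 [242.5, 121.0, 352.7, 239.5] 9033 [ 0.607 -0.056  0.01 ]
bucket 0.96 [237.9, 140.4, 306.4, 240.7] 4597 [0.623 0.009 0.01 ]
tray_in 0.74 [235.4, 118.1, 352.0, 240.2] 9052 [ 0.607 -0.055  0.01 ]
tray_in 0.48 [383.4, 205.8, 411.8, 247.9] 329 [ 0.496 -0.372  0.01 ]
oil_can 0.83 [123.9, 141.5, 149.2, 168.4] 465 [0.686 0.426 0.01 ]
tape_roll 0.62 [170.4, 127.0, 208.6, 164.8] 819 [0.73  0.263 0.01 ]
blank_tray 0.86 [232.0, 240.9, 277.1, 272.7] 1234 [0.391 0
[... 999 characters left out ...]
1.0, 'qpos': array([-71.90077152,  18.38993773,  -4.015456  ,  83.10708369,
         1.29450316,  78.54096092,  -3.26112458]), 'joint_velocities': array([-0.02806393, -0.00033229, -0.09137501, -0.04701592, -0.01167684,
        0.03297506,  0.07693431]), 'effort': array([-2.90833732e-04, -4.91093624e+01, -4.03388171e-01, -3.12782800e+01,
       -6.38843374e-02,  3.33019788e-02, -1.17136321e-05]), 'tool_pos': array([0.19323919, 0.62063772, 0.22261307]), 'tool_rot': array([1.79992881e+02, 2.45395683e-03, 1.62707723e+02]), 'force': array([ 0.45281635,  0.20967771, -0.10918035]), 'wrist_torque': array([-0.01121776, -0.04609456,  0.03805936]), 'grasp_force': 0.0, 'grip_width': 0.08698890913354627}
```

View images.

View pics/top0.png

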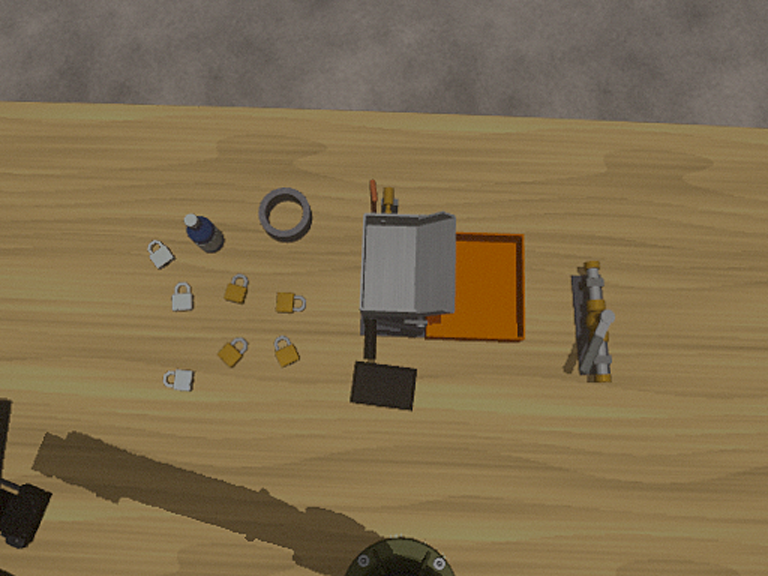

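Run:
```python
from h import *
c=cam("top"); f=c["frame"]
save("crop1.png",f,(90,120,215,275),3.8)
save("crop2.png",f,(225,110,425,265),4)
```

```text
(no output)
```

View crops.

View pics/crop1.png

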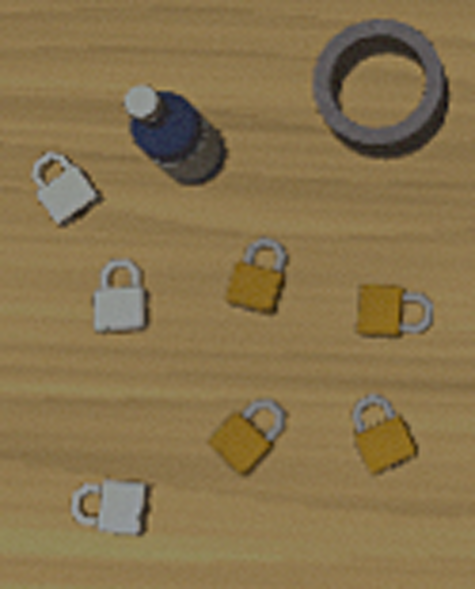

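View pics/crop2.png

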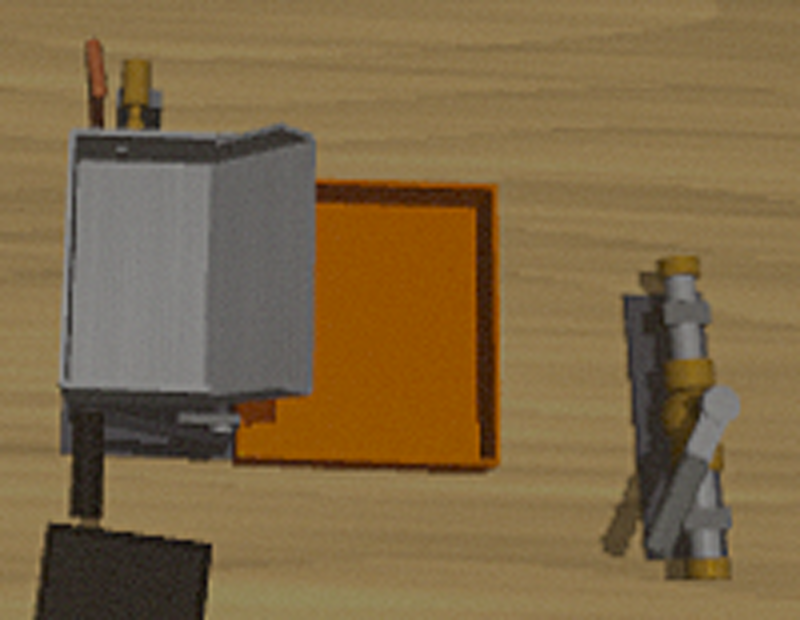

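`top0`/crops: look-alikes are three white padlocks at top px (107,170), (121,199), (120,253), which I reject; the brass ones, which I choose, are at (157,193), (193,201), (155,234), (191,233), so four in all. The hopper has yaw of about 0, with nozzle at the top, grip at about (247,226) and tray to the right. The valve stem is at about (404,211), with its handle pointing down-left (mostly open).

```bash
cat >> h.py <<'E'
def locks(c,show=True):
    hsv=cv2.cvtColor(c["frame"],cv2.COLOR_RGB2HSV); f=c["frame"].astype(int)
    m=((hsv[...,0]>=15)&(hsv[...,0]<=27)&(hsv[...,1]>185)&(f[...,0]>100)).astype(np.uint8)
    out=[]
    for k in cv2.findContours(m,cv2.RETR_EXTERNAL,cv2.CHAIN_APPROX_NONE)[0]:
        a=cv2.contourArea(k)
        if 50<a<500:
            (u,v),(w,h),_=cv2.minAreaRect(k)
            P=unproj(c,k[:,0,:],.014)[:,:2].astype(np.float32)*1000
            r=cv2.minAreaRect(P); out.append(((u,v),r,a))
    return out
E
python3 - <<'E'
from h import *
from scipy.optimize import least_squares
c=cam("top")
for (u,v),r,a in locks(c): print("lock px",round(u),round(v),"xy",np.round(r[0],0),"size",np.round(r[1],0),"ang",round(r[2],0),a)
px=lambda p: np.array(p)/4+[225,110]
obs=np.array([px(p) for p in [(75,132),(62,388),(314,393),(314,135),(87,516),(95,42)]])
def rz(t): return np.array([[np.cos(t),-np.sin(t)],[np.sin(t),np.cos(t)]])
def pts(q):
    x,y,t,yb=q
    L=np.array([[84,yb+.049e3,222],[-84,yb+49,222],[-84,yb-107,224],[84,yb-107,224],[-167,83.6,259.6],[133,90,258]])/1000
    L[:4,1]=([yb+.049,yb+.049,yb-.107,yb-.107])
    return np.c_[L[:,:2]@rz(t).T+[x,y],L[:,2]]
s=least_squares(lambda q:(proj(c,pts(q))-obs).ravel(),[.6,-.02,0,.06],loss="soft_l1")
print("hopper x,y,yaw,yb",s.x.round(4),"res px",(proj(c,pts(s.x))-obs).round(1).tolist())
tr=np.array([px(p) for p in [(498,184),(498,468),(233,463)]]); print("tray rim",unproj(c,tr,.057).round(3).tolist())
print("stem",unproj(c,px((720,403)),.106).round(3),"tip",unproj(c,px((660,552)),.106).round(3))
print("pipe ends",unproj(c,px((680,258)),.05).round(3),unproj(c,px((703,578)),.05).round(3))
cs=cam("side"); print("side proj of hopper pts",proj(cs,pts(s.x)).round(0).tolist())
for d in silhouettes("side","dump_handle")[:1]: print(d["extent"])
oc=unproj(c,px(((190/3.8+90-225)*4,(165/3.8+120-110)*4)),0); print("oil base",oc)
f=cs["frame"].copy()
for p in proj(cs,pts(s.x)): cv2.circle(f,tuple(int(round(a)) for a in p),2,(255,0,0),1)
save("side1.png",f,(190,130,400,270),3.8)
E
```

```text
lock px 191 237 xy [443. 236.] size [32. 36.] ang 27.0 109.5
lock px 152 236 xy [440. 350.] size [36. 31.] ang 49.0 109.0
lock px 190 201 xy [548. 247.] size [36. 30.] ang 2.0 96.0
lock px 156 195 xy [562. 349.] size [35. 31.] ang 76.0 93.0
hopper x,y,yaw,yb [ 0.5878 -0.016   0.0064  0.0543] res px [[-0.8, -0.9], [-0.1, 0.2], [0.2, 0.7], [0.7, -0.1], [0.2, 1.0], [-0.2, -1.5]]
tray rim [[0.693, -0.221, 0.057], [0.483, -0.219, 0.057], [0.48, -0.031, 0.057]]
stem [[ 0.528 -0.363  0.106]] tip [[ 0.424 -0.318  0.106]]
pipe ends [[ 0.644 -0.357  0.05 ]] [[ 0.411 -0.366  0.05 ]]
side proj of hopper pts [[217.0, 177.0], [268.0, 197.0], [298.0, 168.0], [249.0, 152.0], [301.0, 192.0], [205.0, 159.0]]
[216.4, 145.9, 296.4, 203.1]
oil base [[0.6621119  0.41135499 0.        ]]
```

View pics/side1.png

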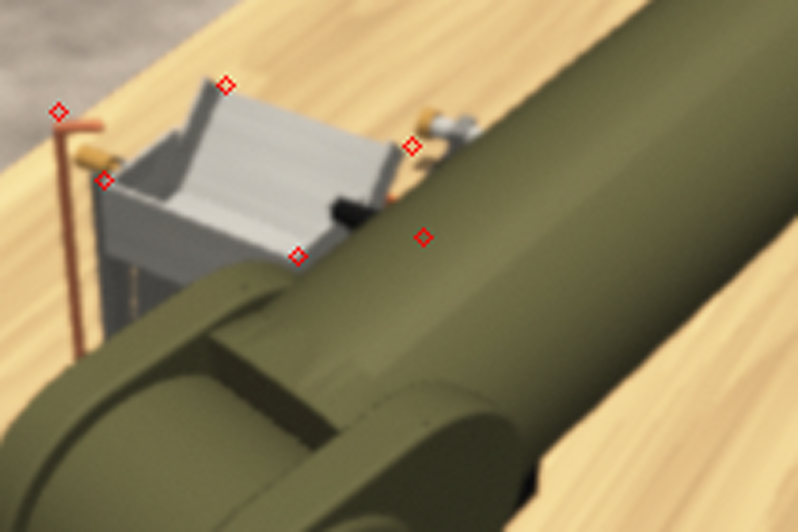

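```bash
cat >> h.py <<'E'
def plan(wps,g=.087,start=None,step=.042,dst=.13):
    """wps: (x,y,z,yaw deg); prints rows needed"""
    if start is None:
        o=get_obs(); t=o["tool_rot"]; p=list(o["tool_pos"])+[t[2]]
        print("at",np.round(p,3),"tilt",np.round([abs(t[0])-180,t[1]],1))
    else: p=list(start)
    p=np.array(p,float)
    for w in wps:
        w=np.array(w[:4],float); dy=(w[3]-p[3]+180)%360-180
        n=max(1,int(np.ceil(np.linalg.norm(w[:3]-p[:3])/step)),int(np.ceil(abs(np.radians(dy))/dst)))
        tgt0=p.copy()
        print("->",w,"n=",n)
        rows=[]
        for i in range(n):
            T=tgt0[:3]+(w[:3]-tgt0[:3])*(i+1)/n; ty=tgt0[3]+dy*(i+1)/n
            s=np.radians(p[3]); d=T-p[:3]
            r=np.round([d[0]*np.cos(s)+d[1]*np.sin(s), d[0]*np.sin(s)-d[1]*np.cos(s), -d[2], -np.radians(ty-p[3])],3)
            p[0]+=r[0]*np.cos(s)+r[1]*np.sin(s); p[1]+=r[0]*np.sin(s)-r[1]*np.cos(s); p[2]-=r[2]; p[3]-=np.degrees(r[3])
            rows.append("[%g,%g,%g,0,0,%g,%g]"%(r[0],r[1],r[2],r[3],g))
        print(",".join(rows))
E
python3 - <<'E'
from h import *
plan([(.45,.45,.38,162.7),(.60,.05,.38,162.7),(.50,-.27,.30,162.7),(.445,-.327,.2,157)],.04)
E
```

```text
at [  0.193   0.621   0.223 162.711] tilt [-0.  0.]
-> [  0.45   0.45   0.38 162.7 ] n= 9
[-0.033,-0.01,-0.017,0,0,0,0.04],[-0.033,-0.009,-0.018,0,0,0,0.04],[-0.033,-0.01,-0.017,0,0,0,0.04],[-0.033,-0.009,-0.018,0,0,0,0.04],[-0.032,-0.01,-0.017,0,0,0,0.04],[-0.033,-0.01,-0.018,0,0,0,0.04],[-0.033,-0.009,-0.017,0,0,0,0.04],[-0.033,-0.01,-0.018,0,0,0,0.04],[-0.033,-0.01,-0.017,0,0,0,0.04]
-> [6.000e-01 5.000e-02 3.800e-01 1.627e+02] n= 11
[-0.024,-0.031,-0,0,0,0,0.04],[-0.024,-0.03,-0,0,0,0,0.04],[-0.023,-0.031,-0,0,0,0,0.04],[-0.024,-0.031,-0,0,0,0,0.04],[-0.024,-0.03,-0,0,0,0,0.04],[-0.024,-0.031,-0,0,0,0,0.04],[-0.024,-0.03,-0,0,0,0,0.04],[-0.024,-0.031,-0,0,0,0,0.04],[-0.023,-0.031,-0,0,0,0,0.04],[-0.024,-0.03,-0,0,0,0,0.04],[-0.024,-0.031,-0,0,0,0,0.04]
-> [  0.5   -0.27   0.3  162.7 ] n= 9
[0,-0.037,0.009,0,0,0,0.04],[0,-0.037,0.009,0,0,0,0.04],[0,-0.038,0.009,0,0,0,0.04],[0,-0.037,0.008,0,0,0,0.04],[0,-0.037,0.009,0,0,0,0.04],[0,-0.037,0.009,0,0,0,0.04],[0,-0.038,0.009,0,0,0,0.04],[0,-0.037,0.009,0,0,0,0.04],[0,-0.037,0.009,0,0,0,0.04]
-> [  0.445  -0.327   0.2   157.   ] n= 4
[0.009,-0.018,0.025,0,0,0.025,0.04],[0.009,-0.018,0.025,0,0,0.025,0.04],[0.008,-0.018,0.025,0,0,0.025,0.04],[0.007,-0.018,0.025,0,0,0.025,0.04]
```

Emit:
play_rows --steps '[[[-0.033,-0.01,-0.018,0,0,0,0.04],[-0.033,-0.01,-0.017,0,0,0,0.04],[-0.033,-0.01,-0.018,0,0,0,0.04],[-0.033,-0.01,-0.017,0,0,0,0.04],[-0.033,-0.01,-0.018,0,0,0,0.04],[-0.033,-0.01,-0.017,0,0,0,0.04],[-0.033,-0.01,-0.018,0,0,0,0.04],[-0.033,-0.01,-0.017,0,0,0,0.04],[-0.033,-0.01,-0.017,0,0,0,0.04],[-0.024,-0.031,0,0,0,0,0.04],[-0.024,-0.031,0,0,0,0,0.04],[-0.024,-0.031,0,0,0,0,0.04]]]'

```text
time_s: 2.4
tool_pos: [0.4917, 0.3348, 0.3797]
tool_rot: [180.0, 0.0, 162.7]
force: [-0.1, -1.1, 0.2]
grip_width: 0.04
grasp_force: 0.0
```

Emit:
play_rows --steps '[[[-0.024,-0.03,0,0,0,0,0.04],[-0.024,-0.03,0,0,0,0,0.04],[-0.024,-0.03,0,0,0,0,0.04],[-0.024,-0.03,0,0,0,0,0.04],[-0.024,-0.03,0,0,0,0,0.04],[-0.024,-0.03,0,0,0,0,0.04],[-0.024,-0.03,0,0,0,0,0.04],[-0.024,-0.03,0,0,0,0,0.04],[0,-0.037,0.009,0,0,0,0.04],[0,-0.037,0.009,0,0,0,0.04],[0,-0.037,0.009,0,0,0,0.04],[0,-0.037,0.009,0,0,0,0.04]]]'

```text
time_s: 3.6
tool_pos: [0.5586, -0.0927, 0.3433]
tool_rot: [180.0, 0.0, 162.7]
force: [0.6, -0.1, -0.2]
grip_width: 0.0404
grasp_force: 0.0
```

Emit:
play_rows --steps '[[[0,-0.037,0.009,0,0,0,0.04],[0,-0.037,0.009,0,0,0,0.04],[0,-0.037,0.009,0,0,0,0.04],[0,-0.037,0.009,0,0,0,0.04],[0,-0.037,0.009,0,0,0,0.04],[0.009,-0.018,0.025,0,0,0.025,0.04],[0.009,-0.018,0.025,0,0,0.025,0.04],[0.008,-0.018,0.025,0,0,0.025,0.04],[0.007,-0.018,0.025,0,0,0.025,0.04]]]'

```text
time_s: 4.5
tool_pos: [0.4485, -0.3255, 0.1978]
tool_rot: [180.0, 0.0, 156.9]
force: [0.0, 0.1, 0.2]
grip_width: 0.04
grasp_force: 0.0
```

Run:
```python
from h import *
plan([(.445,-.327,.097,156.6)],.04)
print(get_obs()["qpos"].round(0))
c=cam("top"); save("top2.png",c["frame"],(350,150,450,270),5)
```

```text
at [  0.448  -0.325   0.198 156.916] tilt [-0.  0.]
-> [ 4.450e-01 -3.270e-01  9.700e-02  1.566e+02] n= 3
[0.001,-0.001,0.034,0,0,0.002,0.04],[0.001,-0.001,0.033,0,0,0.002,0.04],[0.001,-0.001,0.034,0,0,0.002,0.04]
[ -1.   8.  38. 100.  -5.  73. 105.]
```

View pics/top2.png

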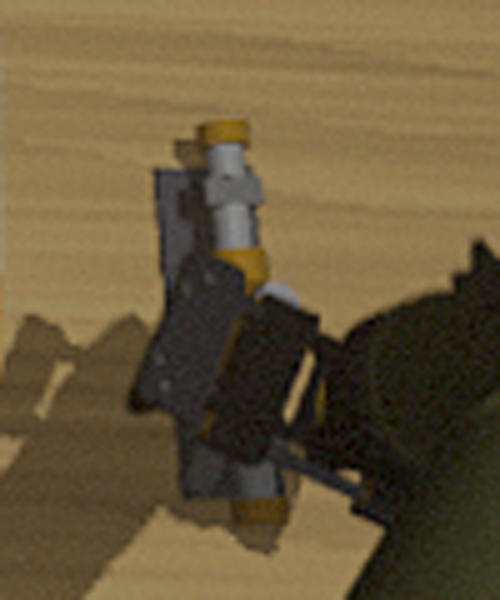

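The handle lies under the gripper between the fingers, aligned with it (crop about (270,310)).

Emit:
play_rows --steps '[[[0.001,-0.001,0.034,0,0,0.002,0.04],[0.001,-0.001,0.033,0,0,0.002,0.04],[0.001,-0.001,0.034,0,0,0.002,0.04],[0,0,0,0,0,0,0.026],[0,0,0,0,0,0,0.026],[0,0,0,0,0,0,0.026]]]' --force 10

```text
time_s: 5.15
tool_pos: [0.4468, -0.3273, 0.0999]
tool_rot: [-180.0, 0.2, 156.7]
force: [0.4, 0.0, 0.0]
grip_width: 0.0277
grasp_force: 0.0
```

Emit:
play_rows --steps '[[[-0.0003,0.009,0,0,0,0.1,0.026],[-0.0005,0.009,0,0,0,0.1,0.026],[-0.0005,0.009,0,0,0,0.1,0.026],[-0.0005,0.009,0,0,0,0.1,0.026],[-0.0005,0.009,0,0,0,0.1,0.026],[-0.0005,0.009,0,0,0,0.1,0.026],[-0.0005,0.009,0,0,0,0.1,0.026],[-0.0005,0.009,0,0,0,0.1,0.026],[-0.0005,0.009,0,0,0,0.1,0.026]]]'

```text
time_s: 6.05
tool_pos: [0.5052, -0.2765, 0.1]
tool_rot: [179.9, 0.1, 104.8]
force: [-2.9, -1.1, 2.1]
grip_width: 0.026
grasp_force: 1.5
```

Emit:
play_rows --steps '[[[-0.0005,0.009,0.001,0,0,0.09,0.026],[-0.0005,0.009,0.001,0,0,0.09,0.026],[-0.0005,0.006,0,0,0,0.04,0.026],[0,0.004,0,0,0,0,0.026],[0,0,0,0,0,0,0.026]]]'

```text
time_s: 6.55
tool_pos: [0.5261, -0.2735, 0.0967]
tool_rot: [-179.3, -0.2, 92.4]
force: [-17.3, 1.8, 9.8]
grip_width: 0.0267
grasp_force: 8.3
```

Emit:
play_rows --steps '[[[0,-0.004,0,0,0,0,0.026],[0,0,-0.03,0,0,0,0.03],[0,0,-0.045,0,0,0,0.06],[0,0,-0.045,0,0,0,0.06],[0,0,-0.045,0,0,0,0.06],[0.02,0,-0.035,0,0,0.01,0.06],[0.04,0,-0.02,0,0,0.01,0.06],[0.042,0,0,0,0,0.02,0.06],[0.042,0.001,0,0,0,0,0.06],[0.042,0,0,0,0,0,0.06],[0.042,0.001,0,0,0,0,0.06],[0.042,0,0,0,0,0,0.06]]]'

```text
time_s: 7.75
tool_pos: [0.5271, -0.001, 0.3183]
tool_rot: [179.7, -0.1, 90.2]
force: [0.8, 1.0, -0.6]
grip_width: 0.0605
grasp_force: 0.0
```

Emit:
play_rows --steps '[[[0.042,0,0,0,0,0,0.06],[0.042,0,0,0,0,0,0.06],[0.042,0,0,0,0,0,0.06],[0.042,0,0,0,0,0,0.06]]]'

```text
time_s: 8.15
tool_pos: [0.5266, 0.1672, 0.3184]
tool_rot: [179.8, -0.1, 90.2]
force: [-0.4, -0.9, 0.4]
grip_width: 0.0601
grasp_force: 0.0
```

```bash
cat > m.py <<'E'
from h import *
for n in("top","side"):
  c=cam(n)
  if n=="side":
    for d in silhouettes(n,"padlock1"):
      ys,xs=np.nonzero(d["pixels"])
      if len(xs): print("side net",round(d["p"],2),unproj(c,[xs.mean(),ys.mean()],.009)[0,:2].round(3),c["frame"][ys,xs].mean(0).round())
  for (u,v),r,a in locks(c): print(n,"lock px",round(u),round(v),"xy",np.round(r[0],0),"size",np.round(r[1],0),"ang",round(r[2],0),a)
E
python3 m.py
python3 - <<'E'
from h import *
c=cam("top"); save("top3.png",c["frame"],(365,150,425,270),5)
o=get_obs(); print(o["tool_pos"],o["tool_rot"])
E
```

```text
top lock px 152 236 xy [440. 350.] size [36. 31.] ang 49.0 109.0
top lock px 400 221 xy [ 512. -379.] size [30. 30.] ang 2.0 68.0
side net 0.79 [0.566 0.347] [180. 140.  80.]
side net 0.77 [0.543 0.455] [221. 214. 198.]
side net 0.73 [0.635 0.51 ] [221. 212. 196.]
side net 0.66 [0.546 0.244] [165. 127.  72.]
side net 0.64 [0.443 0.347] [181. 145.  89.]
side net 0.5 [0.448 0.239] [185. 149.  94.]
side net 0.41 [ 0.713 -0.178] [128. 124. 117.]
[0.52648747 0.16646823 0.31737855] [ 1.79852418e+02 -3.25954186e-02  9.03121583e+01]
```

View pics/top3.png

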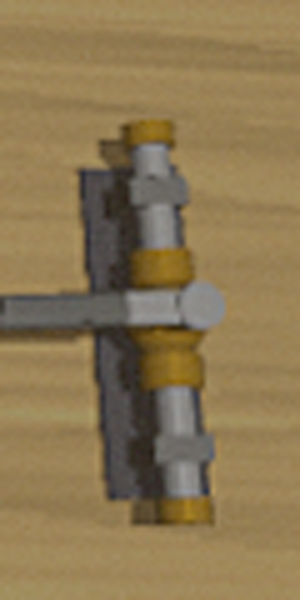

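Valve is shut (handle points left at row 308, along +y).

Emit:
play_rows --steps '[[[0.027,0.007,0.04,0,0,0,0.07],[0.027,0.007,0.04,0,0,0,0.07],[0.027,0.007,0.04,0,0,0,0.07],[0,0,0.045,0,0,0,0.07],[0,0,0.045,0,0,0,0.07],[0,0,0.045,0,0,0,0.07],[0,0,0.03,0,0,0,0.07],[0,0,0.02,0,0,0,0.07],[0,0,0,0,0,0,0.07]]]'

```text
time_s: 9.25
tool_pos: [0.5461, 0.2438, 0.0089]
tool_rot: [-179.8, 0.2, 90.0]
force: [-0.1, -0.7, -0.3]
grip_width: 0.07
grasp_force: 0.0
```

Run:
```python
from h import *
o=get_obs(); print(o["tool_pos"],o["tool_rot"],o["force"])
c=cam("side"); u,v=proj(c,[[.548,.248,.01]])[0].astype(int); save("s4.png",c["frame"],(u-50,v-45,u+50,v+35),5)
```

```text
[0.54609458 0.24380509 0.00886251] [-1.79821886e+02  1.77533457e-01  9.00392620e+01] [-0.06878839 -0.67363134 -0.27183623]
```

View pics/s4.png

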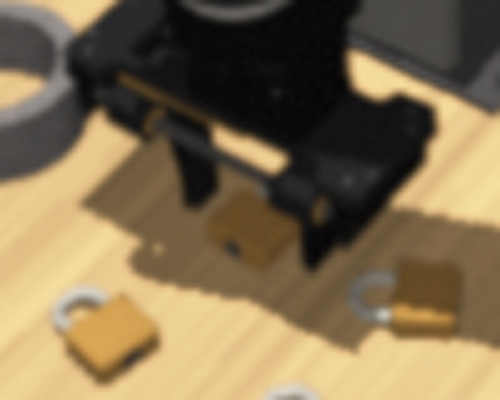

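The block is centred between the fingers (crop about (250,228)).

Emit:
play_rows --steps '[[[0.003,0.001,0.005,0,0,0,0.07],[0,0,0,0,0,0,0.02],[0,0,0,0,0,0,0.02],[0,0,0,0,0,0,0.02],[0,0,0,0,0,0,0.02],[0,0,-0.03,0,0,0,0.02],[0,0,-0.04,0,0,0,0.02]]]' --force 35

```text
time_s: 10.0
tool_pos: [0.5461, 0.2486, 0.0743]
tool_rot: [-179.8, 0.2, 90.2]
force: [0.9, 0.4, 0.0]
grip_width: 0.0299
grasp_force: 0.0
```

Run:
```python
from h import *
o=get_obs(); p=o["tool_pos"]; 
plan([(p[0],p[1],.30,135),(.553,.030,.30,180),(.553,.03,.19,180)],.02,step=.045,dst=.14)
```

```text
at [5.4600e-01 2.4900e-01 7.4000e-02 9.0177e+01] tilt [-0.2  0.2]
-> [  0.54608733   0.24859693   0.3        135.        ] n= 6
[0,0,-0.038,0,0,-0.13,0.02],[0,0,-0.037,0,0,-0.131,0.02],[0,0,-0.038,0,0,-0.13,0.02],[0,0,-0.037,0,0,-0.131,0.02],[0,0,-0.038,0,0,-0.13,0.02],[0,0,-0.038,0,0,-0.13,0.02]
-> [5.53e-01 3.00e-02 3.00e-01 1.80e+02] n= 6
[-0.027,-0.025,0,0,0,-0.131,0.02],[-0.023,-0.028,0,0,0,-0.131,0.02],[-0.019,-0.031,0,0,0,-0.131,0.02],[-0.015,-0.033,0,0,0,-0.131,0.02],[-0.01,-0.035,0,0,0,-0.131,0.02],[-0.006,-0.036,0,0,0,-0.131,0.02]
-> [5.53e-01 3.00e-02 1.90e-01 1.80e+02] n= 3
[-0,-0,0.037,0,0,0,0.02],[-0,-0,0.037,0,0,0,0.02],[-0,-0,0.036,0,0,0,0.02]
```

Fingers were too slow: it lifted before they closed. I'll reopen, go down and check.

Emit:
play_rows --steps '[[[0,0,0,0,0,0,0.06],[0,0,0,0,0,0,0.06],[0,0,0,0,0,0,0.06],[0,0,0,0,0,0,0.06],[0,0,0,0,0,0,0.06],[0,0,0,0,0,0,0.06]]]'

```text
time_s: 10.6
tool_pos: [0.5476, 0.2493, 0.0748]
tool_rot: [-179.9, 0.0, 90.2]
force: [-0.1, -0.5, -0.5]
grip_width: 0.0589
grasp_force: 0.0
```

```bash
python3 - <<'E'
from h import *
c=cam("side"); u,v=proj(c,[[.548,.248,.01]])[0].astype(int); save("s5.png",c["frame"],(u-50,v-45,u+50,v+35),5)
E
python3 m.py
```

```text
top lock px 399 221 xy [ 511. -377.] size [30. 29.] ang 2.0 63.5
side net 0.82 [0.569 0.349] [187. 149.  90.]
side net 0.81 [0.636 0.512] [225. 217. 201.]
side net 0.8 [0.548 0.456] [225. 216. 198.]
side net 0.75 [0.444 0.347] [191. 153.  93.]
side net 0.75 [0.385 0.444] [232. 224. 208.]
side net 0.63 [0.544 0.243] [104.  80.  48.]
side net 0.5 [0.447 0.238] [126.  99.  61.]
```

View pics/s5.png

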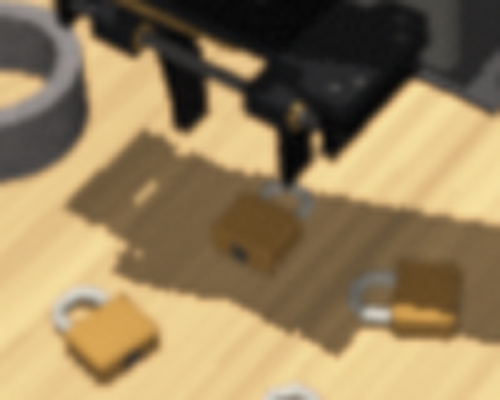

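The padlock is unmoved at about crop (258,230). I'll try again with time to close.

Emit:
play_rows --steps '[[[-0.001,0,0.04,0,0,0,0.06],[0,0,0.031,0,0,0,0.06],[0,0,0,0,0,0,0.02],[0,0,0,0,0,0,0.02],[0,0,0,0,0,0,0.02],[0,0,0,0,0,0,0.02],[0,0,0,0,0,0,0.02],[0,0,0,0,0,0,0.02]]]' --force 35

```text
time_s: 11.6
tool_pos: [0.548, 0.2486, 0.005]
tool_rot: [180.0, -0.0, 90.2]
force: [-1.2, -0.3, 1.3]
grip_width: 0.0396
grasp_force: 35.0
```

Emit:
play_rows --steps '[[[0,0,-0.03,0,0,0,0.02],[0,0,-0.041,0,0,0,0.02],[0,0,-0.038,0,0,-0.13,0.02],[0,0,-0.037,0,0,-0.131,0.02],[0,0,-0.038,0,0,-0.13,0.02],[0,0,-0.037,0,0,-0.131,0.02],[0,0,-0.038,0,0,-0.13,0.02],[0,0,-0.038,0,0,-0.13,0.02]]]'

```text
time_s: 12.4
tool_pos: [0.5477, 0.2482, 0.303]
tool_rot: [180.0, -0.0, 135.3]
force: [0.4, 0.3, -2.0]
grip_width: 0.0393
grasp_force: 35.0
```

Emit:
play_rows --steps '[[[-0.027,-0.025,0,0,0,-0.131,0.02],[-0.023,-0.028,0,0,0,-0.131,0.02],[-0.019,-0.031,0,0,0,-0.131,0.02],[-0.015,-0.033,0,0,0,-0.131,0.02],[-0.01,-0.035,0,0,0,-0.131,0.02],[-0.006,-0.036,0,0,0,-0.131,0.02],[0,0,0,0,0,0,0.02]]]'

```text
time_s: 13.1
tool_pos: [0.5545, 0.0221, 0.302]
tool_rot: [-179.8, 0.1, 179.6]
force: [0.5, -0.2, -1.9]
grip_width: 0.0395
grasp_force: 35.0
```

Emit:
play_rows --steps '[[[0,0,0.037,0,0,0,0.02],[0,0,0.037,0,0,0,0.02],[0,0,0.037,0,0,0,0.02],[0,0,0.01,0,0,0,0.02],[0,0,0,0,0,0,0.058],[0,0,0,0,0,0,0.058],[0,0,0,0,0,0,0.058],[0,0,0,0,0,0,0.058]]]'

```text
time_s: 13.9
tool_pos: [0.5559, 0.0302, 0.1826]
tool_rot: [180.0, 0.2, -180.0]
force: [-1.1, 1.1, -0.9]
grip_width: 0.0565
grasp_force: 0.0
```

```bash
python3 - <<'E'
from h import *
o=get_obs(); p=o["tool_pos"]; print(p,o["qpos"].round())
E
python3 m.py
```

```text
[0.55589259 0.03021162 0.18259491] [-28.   8.  25. 101.  -4.  71.  87.]
top lock px 152 236 xy [440. 350.] size [36. 31.] ang 49.0 108.0
top lock px 184 225 xy [476. 260.] size [32. 35.] ang 30.0 98.5
top lock px 400 221 xy [ 512. -379.] size [30. 30.] ang 2.0 76.0
top lock px 156 195 xy [563. 349.] size [35. 31.] ang 79.0 86.0
side net 0.79 [0.544 0.455] [226. 219. 204.]
side net 0.79 [0.385 0.443] [225. 217. 200.]
side net 0.7 [0.635 0.509] [221. 214. 198.]
side net 0.61 [0.569 0.347] [177. 140.  86.]
side net 0.53 [0.443 0.347] [179. 142.  84.]
side net 0.49 [0.482 0.264] [183. 148.  93.]
side net 0.38 [ 0.678 -0.167] [98. 76. 45.]
```

Padlock 2 got knocked to (476,260); the fresh reading serves.

Run:
```python
from h import *
plan([(.556,.03,.30,180),(.476,.260,.14,210),(.476,.260,.004,210)],.06,step=.045,dst=.14)
print("BACK"); plan([(.476,.260,.30,210),(.60,.03,.30,180)],.02,start=(.476,.26,.004,210),step=.045,dst=.14)
```

```text
at [ 5.55000e-01  3.00000e-02  1.81000e-01 -1.79988e+02] tilt [-0.   0.1]
-> [5.56e-01 3.00e-02 3.00e-01 1.80e+02] n= 3
[-0,-0,-0.04,0,0,0,0.06],[-0.001,-0,-0.039,0,0,0,0.06],[0,-0,-0.04,0,0,0,0.06]
-> [4.76e-01 2.60e-01 1.40e-01 2.10e+02] n= 7
[0.011,0.033,0.023,0,0,-0.075,0.06],[0.009,0.033,0.023,0,0,-0.075,0.06],[0.007,0.035,0.023,0,0,-0.074,0.06],[0.004,0.034,0.023,0,0,-0.075,0.06],[0.001,0.035,0.023,0,0,-0.075,0.06],[-0.001,0.035,0.023,0,0,-0.075,0.06],[-0.004,0.034,0.022,0,0,-0.074,0.06]
-> [4.76e-01 2.60e-01 4.00e-03 2.10e+02] n= 4
[-0,0,0.034,0,0,-0,0.06],[-0,0,0.034,0,0,-0,0.06],[-0,0,0.034,0,0,-0,0.06],[-0,0,0.034,0,0,-0,0.06]
BACK
-> [  0.476   0.26    0.3   210.   ] n= 7
[-0,0,-0.042,0,0,-0,0.02],[-0,0,-0.043,0,0,-0,0.02],[-0,0,-0.042,0,0,-0,0.02],[-0,0,-0.042,0,0,-0,0.02],[-0,0,-0.042,0,0,-0,0.02],[-0,0,-0.043,0,0,-0,0.02],[-0,0,-0.042,0,0,-0,0.02]
-> [6.0e-01 3.0e-02 3.0e-01 1.8e+02] n= 6
[0.001,-0.044,-0,0,0,0.087,0.02],[-0.002,-0.043,-0,0,0,0.088,0.02],[-0.007,-0.043,-0,0,0,0.087,0.02],[-0.01,-0.043,-0,0,0,0.087,0.02],[-0.013,-0.041,-0,0,0,0.087,0.02],[-0.017,-0.04,-0,0,0,0.088,0.02]
```

Emit:
play_rows --steps '[[[0,0,-0.04,0,0,0,0.06],[0,0,-0.04,0,0,0,0.06],[0,0,-0.04,0,0,0,0.06],[0.011,0.033,0,0,0,-0.075,0.06],[0.009,0.033,0.008,0,0,-0.075,0.06],[0.007,0.035,0.024,0,0,-0.075,0.06],[0.004,0.034,0.03,0,0,-0.075,0.06],[0.001,0.035,0.033,0,0,-0.075,0.06],[-0.001,0.035,0.033,0,0,-0.075,0.06],[-0.004,0.034,0.033,0,0,-0.074,0.06],[0,0,0.034,0,0,0,0.06],[0,0,0,0,0,0,0.06]]]'

```text
time_s: 15.25
tool_pos: [0.4704, 0.2587, 0.1012]
tool_rot: [-180.0, -0.5, -149.8]
force: [0.0, -1.0, -0.5]
grip_width: 0.0602
grasp_force: 0.0
```

Run:
```python
from h import *
plan([(.476,.260,.004,210)],.06,step=.045,dst=.14)
c=cam("side")
for d in silhouettes("side","padlock1"):
      ys,xs=np.nonzero(d["pixels"])
      if len(xs): print("side net",round(d["p"],2),unproj(c,[xs.mean(),ys.mean()],.009)[0,:2].round(3),c["frame"][ys,xs].mean(0).round())
```

```text
at [ 4.70000e-01  2.59000e-01  1.01000e-01 -1.49825e+02] tilt [-0.  -0.5]
-> [4.76e-01 2.60e-01 4.00e-03 2.10e+02] n= 3
[-0.002,-0.001,0.032,0,0,0.001,0.06],[-0.002,-0,0.033,0,0,0.001,0.06],[-0.002,-0.001,0.032,0,0,0.001,0.06]
side net 0.77 [0.386 0.443] [229. 221. 204.]
side net 0.69 [0.567 0.347] [183. 145.  88.]
side net 0.68 [0.629 0.509] [222. 214. 199.]
side net 0.64 [0.48  0.263] [103.  80.  49.]
side net 0.58 [0.444 0.345] [149. 115.  65.]
side net 0.54 [0.546 0.456] [222. 215. 198.]
side net 0.44 [0.736 0.248] [102.  96.  90.]
```

Emit:
play_rows --steps '[[[-0.002,-0.001,0.032,0,0,0,0.06],[-0.002,0,0.033,0,0,0,0.06],[-0.002,-0.001,0.032,0,0,0,0.06],[0,0,0,0,0,0,0.06],[0,0,0,0,0,0,0.02],[0,0,0,0,0,0,0.02],[0,0,0,0,0,0,0.02],[0,0,0,0,0,0,0.02],[0,0,0,0,0,0,0.02],[0,0,0,0,0,0,0.02]]]'

```text
time_s: 16.35
tool_pos: [0.4816, 0.2618, 0.0107]
tool_rot: [180.0, 0.2, -150.0]
force: [-0.9, 0.2, 7.1]
grip_width: 0.0395
grasp_force: 35.0
```

Emit:
play_rows --steps '[[[0,0,-0.042,0,0,0,0.02],[0,0,-0.043,0,0,0,0.02],[0,0,-0.042,0,0,0,0.02],[0,0,-0.042,0,0,0,0.02],[0,0,-0.042,0,0,0,0.02],[0,0,-0.043,0,0,0,0.02],[0,0,-0.042,0,0,0,0.02],[0,0,0,0,0,0,0.02]]]'

```text
time_s: 17.15
tool_pos: [0.4827, 0.262, 0.3118]
tool_rot: [180.0, 0.7, -150.0]
force: [0.8, 0.2, -1.6]
grip_width: 0.0391
grasp_force: 35.0
```

Run:
```python
from h import *
plan([(.61,.030,.30,180)],.02,step=.045,dst=.14); print(get_obs()["grip_width"])
```

```text
at [   0.483    0.262    0.312 -149.974] tilt [-0.   0.7]
-> [6.1e-01 3.0e-02 3.0e-01 1.8e+02] n= 6
[0.001,-0.044,0.002,0,0,0.087,0.02],[-0.003,-0.044,0.002,0,0,0.088,0.02],[-0.007,-0.044,0.002,0,0,0.087,0.02],[-0.01,-0.043,0.002,0,0,0.087,0.02],[-0.014,-0.041,0.002,0,0,0.088,0.02],[-0.018,-0.041,0.002,0,0,0.087,0.02]
0.039136306227681696
```

Emit:
play_rows --steps '[[[0.001,-0.044,0.001,0,0,0.087,0.02],[-0.003,-0.044,0.001,0,0,0.088,0.02],[-0.007,-0.044,0.001,0,0,0.087,0.02],[-0.01,-0.043,0.001,0,0,0.087,0.02],[-0.014,-0.041,0.001,0,0,0.088,0.02],[-0.018,-0.041,0.001,0,0,0.087,0.02],[0,0,0,0,0,0,0.02],[0,0,0.036,0,0,0,0.02],[0,0,0.036,0,0,0,0.02],[0,0,0.03,0,0,0,0.02],[0,0,0,0,0,0,0.02]]]'

```text
time_s: 18.25
tool_pos: [0.6038, 0.029, 0.1913]
tool_rot: [-179.9, -0.6, -179.9]
force: [-0.4, 0.7, -2.2]
grip_width: 0.0392
grasp_force: 35.0
```

Emit:
play_rows --steps '[[[0,0,0,0,0,0,0.06],[0,0,0,0,0,0,0.06],[0,0,0,0,0,0,0.06],[0,0,0,0,0,0,0.06],[0,0,-0.04,0,0,0,0.06],[0,0,-0.04,0,0,0,0.06],[0,0,-0.03,0,0,0,0.06]]]'

```text
time_s: 18.95
tool_pos: [0.6083, 0.0284, 0.3101]
tool_rot: [180.0, 0.2, -180.0]
force: [1.2, 0.2, 0.1]
grip_width: 0.0599
grasp_force: 0.0
```

```bash
python3 m.py
python3 - <<'E'
from h import *
plan([(.562,.347,.20,166),(.562,.347,.05,166)],.06,step=.045,dst=.14)
E
```

```text
top lock px 153 236 xy [439. 349.] size [34. 31.] ang 48.0 94.0
top lock px 400 221 xy [ 512. -379.] size [30. 30.] ang 2.0 71.0
top lock px 156 195 xy [562. 349.] size [35. 31.] ang 76.0 92.5
side net 0.85 [0.386 0.444] [219. 209. 190.]
side net 0.83 [0.444 0.345] [175. 138.  84.]
side net 0.77 [0.545 0.456] [214. 205. 188.]
side net 0.76 [0.568 0.348] [170. 134.  82.]
side net 0.59 [0.635 0.51 ] [219. 212. 196.]
side net 0.57 [ 0.683 -0.17 ] [92. 74. 49.]
side net 0.49 [ 0.744 -0.169] [88. 70. 47.]
side net 0.32 [ 0.655 -0.101] [104.  83.  70.]
at [ 6.09000e-01  2.80000e-02  3.10000e-01 -1.79998e+02] tilt [-0.1  0.4]
-> [  0.562   0.347   0.2   166.   ] n= 8
[0.006,0.04,0.014,0,0,0.031,0.06],[0.007,0.039,0.014,0,0,0.03,0.06],[0.008,0.04,0.013,0,0,0.031,0.06],[0.01,0.039,0.014,0,0,0.03,0.06],[0.011,0.039,0.014,0,0,0.031,0.06],[0.011,0.038,0.014,0,0,0.03,0.06],[0.013,0.038,0.013,0,0,0.031,0.06],[0.015,0.038,0.014,0,0,0.03,0.06]
-> [5.62e-01 3.47e-01 5.00e-02 1.66e+02] n= 4
[-0,0,0.038,0,0,0,0.06],[-0,0,0.037,0,0,0,0.06],[-0,0,0.038,0,0,0,0.06],[-0,0,0.037,0,0,0,0.06]
```

Emit:
play_rows --steps '[[[0.006,0.04,0,0,0,0.031,0.06],[0.007,0.039,0,0,0,0.03,0.06],[0.008,0.04,0.013,0,0,0.031,0.06],[0.01,0.039,0.014,0,0,0.03,0.06],[0.011,0.039,0.02,0,0,0.031,0.06],[0.011,0.038,0.02,0,0,0.03,0.06],[0.013,0.038,0.02,0,0,0.031,0.06],[0.015,0.038,0.023,0,0,0.03,0.06],[0,0,0.038,0,0,0,0.06],[0,0,0.037,0,0,0,0.06],[0,0,0.037,0,0,0,0.06],[0,0,0,0,0,0,0.06]]]'

```text
time_s: 20.3
tool_pos: [0.5555, 0.3445, 0.0775]
tool_rot: [-179.4, -0.5, 166.0]
force: [-0.7, -0.8, -0.4]
grip_width: 0.0599
grasp_force: 0.0
```

Run:
```python
from h import *
plan([(.563,.348,.004,166)],.06,step=.045,dst=.14)
```

```text
at [5.56000e-01 3.45000e-01 7.80000e-02 1.66042e+02] tilt [-0.6 -0.5]
-> [5.63e-01 3.48e-01 4.00e-03 1.66e+02] n= 2
[-0.003,0.003,0.037,0,0,0,0.06],[-0.003,0.002,0.037,0,0,0.001,0.06]
```

Emit:
play_rows --steps '[[[-0.001,0.001,0.037,0,0,0,0.06],[-0.001,0,0.036,0,0,0,0.06],[0,0,0,0,0,0,0.06],[0,0,0,0,0,0,0.02],[0,0,0,0,0,0,0.02],[0,0,0,0,0,0,0.02],[0,0,0,0,0,0,0.02],[0,0,0,0,0,0,0.02],[0,0,0,0,0,0,0.02]]]'

```text
time_s: 21.2
tool_pos: [0.5637, 0.3486, 0.0141]
tool_rot: [179.8, 0.1, 166.0]
force: [0.1, -0.4, 6.2]
grip_width: 0.0387
grasp_force: 35.0
```

Emit:
play_rows --steps '[[[0,0,-0.042,0,0,0,0.02],[0,0,-0.043,0,0,0,0.02],[0,0,-0.042,0,0,0,0.02],[0,0,-0.042,0,0,0,0.02],[0,0,-0.042,0,0,0,0.02],[0,0,-0.043,0,0,0,0.02],[0,0,-0.045,0,0,0,0.02],[0,0,0,0,0,0,0.02]]]'

```text
time_s: 22.0
tool_pos: [0.5648, 0.3487, 0.3191]
tool_rot: [179.4, 0.5, 166.0]
force: [0.6, -0.4, -1.3]
grip_width: 0.0396
grasp_force: 35.0
```

Run:
```python
from h import *
plan([(.57,.025,.305,180)],.02,step=.045,dst=.14); print(get_obs()["grip_width"])
c=cam("top"); save("t6.png",c["frame"],(225,110,325,250),4)
```

```text
at [  0.565   0.349   0.319 166.021] tilt [-0.6  0.5]
-> [5.70e-01 2.50e-02 3.05e-01 1.80e+02] n= 8
[-0.01,-0.039,0.002,0,0,-0.03,0.02],[-0.01,-0.04,0.002,0,0,-0.031,0.02],[-0.008,-0.039,0.001,0,0,-0.03,0.02],[-0.006,-0.04,0.002,0,0,-0.031,0.02],[-0.006,-0.04,0.002,0,0,-0.03,0.02],[-0.004,-0.04,0.002,0,0,-0.031,0.02],[-0.003,-0.041,0.001,0,0,-0.03,0.02],[-0.002,-0.04,0.002,0,0,-0.031,0.02]
0.03955496731369782
```

View pics/t6.png

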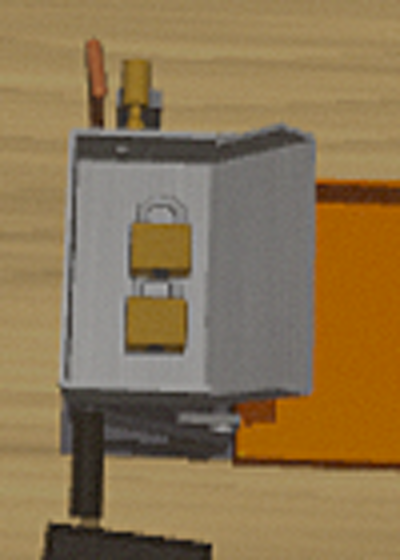

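Both padlocks lie flat in the bucket at crop (160,250) and (155,323). Placing the third over them.

Emit:
play_rows --steps '[[[-0.012,-0.039,0.001,0,0,-0.03,0.02],[-0.011,-0.04,0.001,0,0,-0.03,0.02],[-0.01,-0.04,0.001,0,0,-0.03,0.02],[-0.008,-0.04,0.001,0,0,-0.031,0.02],[-0.007,-0.04,0.001,0,0,-0.03,0.02],[-0.006,-0.04,0.001,0,0,-0.031,0.02],[-0.004,-0.04,0.001,0,0,-0.03,0.02],[-0.003,-0.04,0.001,0,0,-0.031,0.02],[0,0,0.036,0,0,0,0.02],[0,0,0.036,0,0,0,0.02],[0,0,0.025,0,0,0,0.02],[0,0,0,0,0,0,0.02]]]'

```text
time_s: 23.25
tool_pos: [0.5751, 0.0223, 0.2005]
tool_rot: [-179.9, -0.5, 179.9]
force: [-0.2, 1.2, -1.6]
grip_width: 0.0391
grasp_force: 35.0
```

Emit:
play_rows --steps '[[[0,0,0,0,0,0,0.06],[0,0,0,0,0,0,0.06],[0,0,0,0,0,0,0.06],[0,0,0,0,0,0,0.06],[0,0,-0.04,0,0,0,0.06],[0,0,-0.04,0,0,0,0.06],[0,0,-0.03,0,0,0,0.06]]]'

```text
time_s: 23.95
tool_pos: [0.5793, 0.0223, 0.3188]
tool_rot: [180.0, 0.2, 180.0]
force: [1.1, 0.3, 0.4]
grip_width: 0.0599
grasp_force: 0.0
```

```bash
python3 m.py
python3 - <<'E'
from h import *
plan([(.440,.348,.20,139),(.440,.348,.08,139)],.06,step=.045,dst=.14)
E
```

```text
top lock px 153 236 xy [440. 350.] size [36. 31.] ang 49.0 98.0
top lock px 398 221 xy [ 511. -376.] size [30. 33.] ang 2.0 76.0
side net 0.83 [0.635 0.511] [214. 205. 187.]
side net 0.7 [ 0.731 -0.193] [94. 76. 50.]
side net 0.63 [ 0.677 -0.17 ] [88. 68. 40.]
side net 0.63 [0.387 0.443] [223. 214. 196.]
side net 0.53 [0.548 0.456] [214. 204. 184.]
side net 0.51 [0.443 0.346] [173. 138.  85.]
side net 0.36 [ 0.755 -0.162] [84. 64. 35.]
at [5.80000e-01 2.20000e-02 3.19000e-01 1.79954e+02] tilt [-0.1  0.3]
-> [  0.44    0.348   0.2   139.   ] n= 9
[0.016,0.036,0.013,0,0,0.079,0.06],[0.018,0.035,0.013,0,0,0.08,0.06],[0.021,0.033,0.014,0,0,0.079,0.06],[0.024,0.032,0.013,0,0,0.08,0.06],[0.026,0.029,0.013,0,0,0.079,0.06],[0.028,0.028,0.013,0,0,0.08,0.06],[0.031,0.025,0.013,0,0,0.079,0.06],[0.032,0.022,0.014,0,0,0.079,0.06],[0.034,0.02,0.013,0,0,0.08,0.06]
-> [4.40e-01 3.48e-01 8.00e-02 1.39e+02] n= 3
[0,-0,0.04,0,0,-0,0.06],[0,-0,0.04,0,0,-0,0.06],[0,-0,0.04,0,0,-0,0.06]
```

Emit:
play_rows --steps '[[[0.016,0.036,0,0,0,0.079,0.06],[0.018,0.035,0,0,0,0.08,0.06],[0.021,0.033,0,0,0,0.079,0.06],[0.024,0.032,0.013,0,0,0.08,0.06],[0.026,0.029,0.02,0,0,0.079,0.06],[0.028,0.028,0.02,0,0,0.08,0.06],[0.031,0.025,0.02,0,0,0.079,0.06],[0.032,0.022,0.023,0,0,0.079,0.06],[0.034,0.02,0.023,0,0,0.08,0.06],[0,0,0.04,0,0,0,0.06],[0,0,0.04,0,0,0,0.06],[0,0,0.04,0,0,0,0.06]]]'

```text
time_s: 25.3
tool_pos: [0.4377, 0.348, 0.0743]
tool_rot: [-179.9, -0.0, 139.1]
force: [0.7, 1.3, -0.4]
grip_width: 0.0602
grasp_force: 0.0
```

Emit:
play_rows --steps '[[[0,0,0,0,0,0,0.06],[0,0,0,0,0,0,0.06]]]'

```text
time_s: 25.5
tool_pos: [0.4383, 0.3477, 0.0763]
tool_rot: [-179.9, -0.0, 139.0]
force: [0.7, 0.5, 0.2]
grip_width: 0.0597
grasp_force: 0.0
```

```bash
python3 - <<'E'
from h import *
plan([(.440,.349,.003,139)],.06,step=.045,dst=.14)
E
python3 m.py | grep "0.44"
```

```text
at [4.38000e-01 3.48000e-01 7.60000e-02 1.38981e+02] tilt [-0.1 -0. ]
-> [4.40e-01 3.49e-01 3.00e-03 1.39e+02] n= 2
[-0,0.001,0.037,0,0,-0,0.06],[-0,0.001,0.036,0,0,-0,0.06]
side net 0.76 [0.442 0.348] [102.  79.  47.]
side net 0.65 [0.386 0.445] [231. 224. 209.]
```

Emit:
play_rows --steps '[[[0,0.001,0.037,0,0,0,0.06],[0,0.001,0.036,0,0,0,0.06],[0,0,0,0,0,0,0.06],[0,0,0,0,0,0,0.02],[0,0,0,0,0,0,0.02],[0,0,0,0,0,0,0.02],[0,0,0,0,0,0,0.02],[0,0,0,0,0,0,0.02],[0,0,0,0,0,0,0.02]]]'

```text
time_s: 26.55
tool_pos: [0.4406, 0.3502, 0.0052]
tool_rot: [179.9, -0.0, 139.0]
force: [-1.6, -1.4, 7.4]
grip_width: 0.0393
grasp_force: 35.0
```

Emit:
play_rows --steps '[[[0,0,-0.042,0,0,0,0.02],[0,0,-0.043,0,0,0,0.02],[0,0,-0.042,0,0,0,0.02],[0,0,-0.042,0,0,0,0.02],[0,0,-0.042,0,0,0,0.02],[0,0,-0.043,0,0,0,0.02],[0,0,-0.045,0,0,0,0.02],[0,0,-0.015,0,0,0,0.02],[0,0,0,0,0,0,0.02]]]'

```text
time_s: 27.45
tool_pos: [0.441, 0.3503, 0.3205]
tool_rot: [179.7, 0.0, 139.0]
force: [-0.5, -0.3, -1.3]
grip_width: 0.0393
grasp_force: 35.0
```

Run:
```python
from h import *
plan([(.59,.022,.315,180)],.02,step=.045,dst=.14); print(get_obs()["grip_width"])
c=cam("top"); save("t7.png",c["frame"],(225,110,325,250),4)
```

```text
at [  0.441   0.35    0.32  138.982] tilt [-0.3  0. ]
-> [5.90e-01 2.20e-02 3.15e-01 1.80e+02] n= 9
[-0.036,-0.017,0.001,0,0,-0.08,0.02],[-0.035,-0.019,0,0,0,-0.079,0.02],[-0.034,-0.022,0.001,0,0,-0.08,0.02],[-0.031,-0.025,0,0,0,-0.079,0.02],[-0.03,-0.027,0.001,0,0,-0.08,0.02],[-0.027,-0.03,0.001,0,0,-0.079,0.02],[-0.024,-0.031,0,0,0,-0.08,0.02],[-0.022,-0.034,0.001,0,0,-0.079,0.02],[-0.02,-0.035,0,0,0,-0.08,0.02]
0.03932716390655635
```

View pics/t7.png

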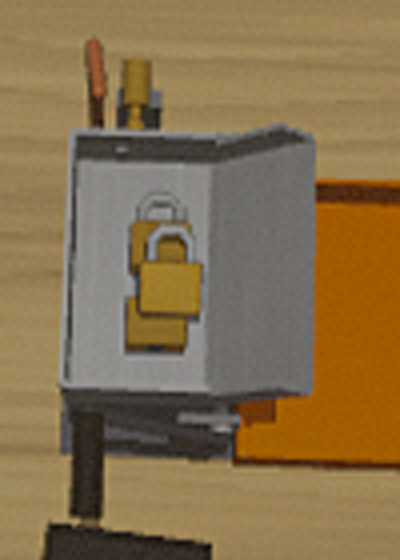

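Three are stacked in the bucket. The fourth goes on top, lower drop.

Emit:
play_rows --steps '[[[-0.036,-0.017,0,0,0,-0.08,0.02],[-0.035,-0.019,0,0,0,-0.08,0.02],[-0.034,-0.022,0,0,0,-0.08,0.02],[-0.031,-0.025,0,0,0,-0.08,0.02],[-0.03,-0.027,0,0,0,-0.08,0.02],[-0.027,-0.03,0,0,0,-0.079,0.02],[-0.024,-0.031,0,0,0,-0.079,0.02],[-0.022,-0.034,0,0,0,-0.079,0.02],[-0.02,-0.035,0,0,0,-0.079,0.02],[0,0,0.036,0,0,0,0.02],[0,0,0.036,0,0,0,0.02],[0,0,0.032,0,0,0,0.02]]]'

```text
time_s: 28.7
tool_pos: [0.5875, 0.0207, 0.2089]
tool_rot: [-179.9, -0.3, 179.9]
force: [-4.1, -3.8, 33.9]
grip_width: 0.0396
grasp_force: 35.0
```

Emit:
play_rows --steps '[[[0,0,0,0,0,0,0.02],[0,0,0,0,0,0,0.02],[0,0,0,0,0,0,0.06],[0,0,0,0,0,0,0.06],[0,0,0,0,0,0,0.06],[0,0,0,0,0,0,0.06],[0,0,-0.04,0,0,0,0.06],[0,0,-0.04,0,0,0,0.06],[0,0,-0.04,0,0,0,0.06]]]'

```text
time_s: 29.6
tool_pos: [0.5893, 0.0214, 0.3352]
tool_rot: [180.0, 0.0, -180.0]
force: [1.0, -0.1, -0.4]
grip_width: 0.0598
grasp_force: 0.0
```

Run:
```python
from h import *
plan([(.54,-.22,.32,105),(.524,-.274,.20,92)],.04,step=.045,dst=.14)
```

```text
at [ 5.89000e-01  2.10000e-02  3.35000e-01 -1.79986e+02] tilt [-0.  0.]
-> [  0.54  -0.22   0.32 105.  ] n= 10
[0.005,-0.024,0.002,0,0,0.131,0.04],[0.002,-0.025,0.001,0,0,0.131,0.04],[-0.002,-0.024,0.002,0,0,0.131,0.04],[-0.004,-0.024,0.001,0,0,0.131,0.04],[-0.008,-0.024,0.002,0,0,0.131,0.04],[-0.011,-0.022,0.001,0,0,0.131,0.04],[-0.014,-0.02,0.002,0,0,0.13,0.04],[-0.016,-0.019,0.001,0,0,0.131,0.04],[-0.018,-0.016,0.002,0,0,0.131,0.04],[-0.021,-0.014,0.001,0,0,0.131,0.04]
-> [ 0.524 -0.274  0.2   92.   ] n= 3
[-0.016,-0.01,0.04,0,0,0.076,0.04],[-0.017,-0.009,0.04,0,0,0.075,0.04],[-0.017,-0.007,0.04,0,0,0.076,0.04]
```

Emit:
play_rows --steps '[[[0.005,-0.024,0.002,0,0,0.131,0.04],[0.002,-0.025,0.001,0,0,0.131,0.04],[-0.002,-0.024,0.002,0,0,0.131,0.04],[-0.004,-0.024,0.001,0,0,0.131,0.04],[-0.008,-0.024,0.002,0,0,0.131,0.04],[-0.011,-0.022,0.001,0,0,0.131,0.04],[-0.014,-0.02,0.002,0,0,0.13,0.04],[-0.016,-0.019,0.001,0,0,0.131,0.04],[-0.018,-0.016,0.002,0,0,0.131,0.04],[-0.021,-0.014,0.001,0,0,0.131,0.04]]]'

```text
time_s: 30.6
tool_pos: [0.5403, -0.2208, 0.3188]
tool_rot: [180.0, -0.0, 104.7]
force: [1.0, 0.4, -1.0]
grip_width: 0.0401
grasp_force: 0.0
```

Emit:
play_rows --steps '[[[-0.016,-0.01,0.04,0,0,0.076,0.04],[-0.017,-0.009,0.04,0,0,0.075,0.04],[-0.017,-0.007,0.04,0,0,0.076,0.04],[0,0,0.04,0,0,0,0.04],[0,0,0,0,0,0,0.04],[0,0,0,0,0,0,0.04]]]'

```text
time_s: 31.2
tool_pos: [0.5246, -0.2738, 0.1592]
tool_rot: [-180.0, -0.0, 92.0]
force: [-0.3, 0.6, 1.7]
grip_width: 0.0399
grasp_force: 0.0
```

Run:
```python
from h import *
plan([(.525,-.273,.098,92)],.04)
print(get_obs()["qpos"].round())
c=cam("top"); f=c["frame"]; A=f[110:250,225:325]; B=f[150:290,340:440]
save("t8.png",np.hstack([A,B]),None,4)
```

```text
at [ 0.525 -0.274  0.159 92.048] tilt [-0. -0.]
-> [ 0.525 -0.273  0.098 92.   ] n= 2
[0,0,0.031,0,0,0,0.04],[0.001,0,0.03,0,0,0.001,0.04]
[-13.  17.  45.  98. -13.  70.  37.]
```

View pics/t8.png

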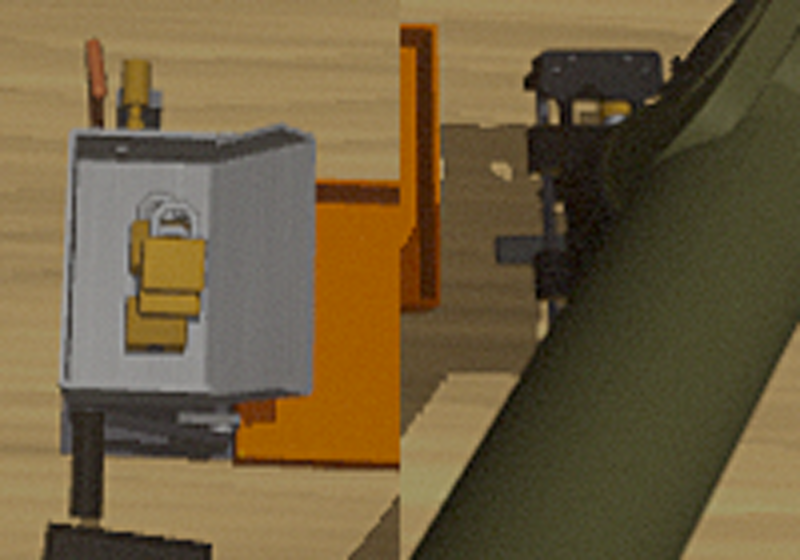

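All four are in the bucket, and the shut handle sits between the fingers.

Emit:
play_rows --steps '[[[0,0,0.031,0,0,0,0.04],[0.001,0,0.031,0,0,0,0.04],[0,0,0,0,0,0,0.026],[0,0,0,0,0,0,0.026],[0,0,0,0,0,0,0.026],[-0.0005,-0.009,0,0,0,-0.1,0.026],[-0.0005,-0.009,0,0,0,-0.1,0.026],[-0.0005,-0.009,0,0,0,-0.1,0.026],[-0.0005,-0.009,0,0,0,-0.1,0.026]]]' --force 10

```text
time_s: 32.15
tool_pos: [0.492, -0.2815, 0.0991]
tool_rot: [179.7, 0.2, 115.2]
force: [2.9, 0.3, -0.9]
grip_width: 0.0259
grasp_force: 1.5
```

Emit:
play_rows --steps '[[[-0.0005,-0.009,0,0,0,-0.1,0.026],[-0.0005,-0.009,0,0,0,-0.1,0.026],[-0.0005,-0.009,0,0,0,-0.1,0.026],[-0.0005,-0.009,0,0,0,-0.1,0.026],[-0.0005,-0.009,0,0,0,-0.1,0.026],[-0.0005,-0.009,0,0,0,-0.1,0.026],[-0.0005,-0.009,0,0,0,-0.1,0.026]]]'

```text
time_s: 32.85
tool_pos: [0.4476, -0.3252, 0.099]
tool_rot: [179.8, 0.2, 155.3]
force: [1.4, 2.9, 1.2]
grip_width: 0.0263
grasp_force: 1.6
```

Emit:
play_rows --steps '[[[-0.0005,-0.009,0,0,0,-0.1,0.026],[-0.0005,-0.009,0,0,0,-0.1,0.026],[-0.0005,-0.009,0,0,0,-0.1,0.026],[-0.0005,-0.009,0,0,0,-0.1,0.026],[0,-0.006,0,0,0,-0.04,0.026],[0,-0.003,0,0,0,0,0.026],[0,0,0,0,0,0,0.026]]]'

```text
time_s: 33.55
tool_pos: [0.4383, -0.3701, 0.098]
tool_rot: [-179.9, 0.1, -179.8]
force: [-0.2, 1.2, 0.6]
grip_width: 0.0264
grasp_force: 0.4
```

Emit:
play_rows --steps '[[[0,-0.003,0,0,0,0,0.026],[0,-0.003,0,0,0,0,0.026],[0,0,0,0,0,0,0.026]]]'

```text
time_s: 33.85
tool_pos: [0.4382, -0.3723, 0.0968]
tool_rot: [179.7, -0.0, -179.7]
force: [-0.7, 8.2, 6.0]
grip_width: 0.026
grasp_force: 4.4
```

Now it bears on the stop (8 N). Hold about 2.9 s for the blow, with one more slight push.

Emit:
play_rows --steps '[[[0,-0.002,0,0,0,0,0.026],[0,0,0,0,0,0,0.026],[0,0,0,0,0,0,0.026],[0,0,0,0,0,0,0.026],[0,0,0,0,0,0,0.026],[0,0,0,0,0,0,0.026],[0,0,0,0,0,0,0.026],[0,0,0,0,0,0,0.026],[0,0,0,0,0,0,0.026],[0,0,0,0,0,0,0.026],[0,0,0,0,0,0,0.026],[0,0,0,0,0,0,0.026]]]'

```text
time_s: 35.05
tool_pos: [0.4383, -0.3724, 0.0966]
tool_rot: [179.5, -0.1, -179.6]
force: [-1.4, 11.6, 8.0]
grip_width: 0.0262
grasp_force: 6.2
```

Run:
```python
from h import *
c=cam("top"); f=c["frame"]; A=f[110:250,225:325]; B=f[150:290,340:440]
save("t9.png",np.hstack([A,B]),None,4)
```

```text
(no output)
```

View pics/t9.png

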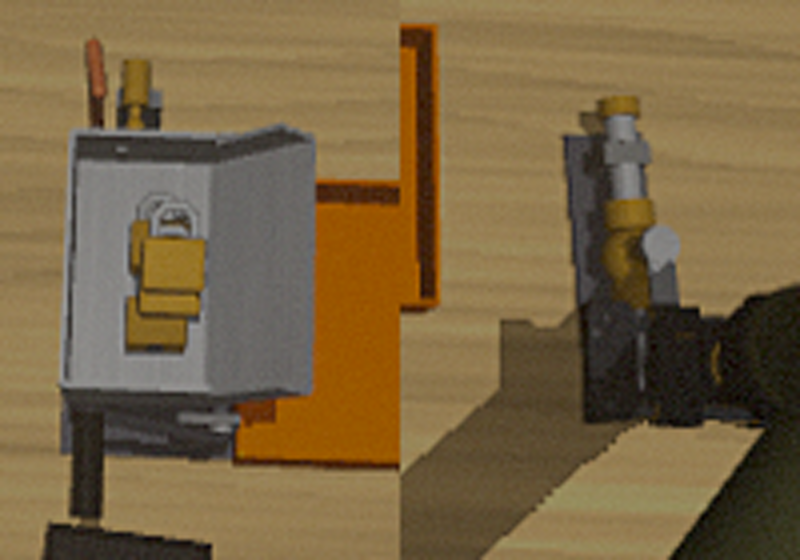

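Emit:
play_rows --steps '[[[0,0,0,0,0,0,0.026],[0,0,0,0,0,0,0.026],[0,0,0,0,0,0,0.026],[0,0,0,0,0,0,0.026],[0,0,0,0,0,0,0.026],[0,0,0,0,0,0,0.026],[0,0,0,0,0,0,0.026],[0,0,0,0,0,0,0.026],[0,0,0,0,0,0,0.026],[0,0,0,0,0,0,0.026],[0,0,0,0,0,0,0.026],[0,0,0,0,0,0,0.026]]]'

```text
time_s: 36.3
tool_pos: [0.4383, -0.3724, 0.0966]
tool_rot: [179.5, -0.1, -179.6]
force: [-2.0, 11.5, 8.6]
grip_width: 0.0267
grasp_force: 6.2
```

The handle is in line with the pipe and the padlocks haven't moved. Now shutting.

Emit:
play_rows --steps '[[[0,0,0,0,0,0,0.026],[0,0,0,0,0,0,0.026],[0,0,0,0,0,0,0.026],[0,0,0,0,0,0,0.026],[0,0.005,0,0,0,0,0.026],[0,0.008,0,0,0,0.06,0.026],[-0.0005,0.009,0,0,0,0.1,0.026],[-0.0005,0.009,0,0,0,0.1,0.026],[-0.0005,0.009,0,0,0,0.1,0.026],[-0.0005,0.009,0,0,0,0.1,0.026],[-0.0005,0.009,0,0,0,0.1,0.026]]]'

```text
time_s: 37.4
tool_pos: [0.4493, -0.3243, 0.0965]
tool_rot: [-179.8, -0.0, 147.8]
force: [-3.2, -2.4, 0.4]
grip_width: 0.0264
grasp_force: 1.6
```

Emit:
play_rows --steps '[[[-0.0005,0.009,0,0,0,0.1,0.026],[-0.0005,0.009,0,0,0,0.1,0.026],[-0.0005,0.009,0,0,0,0.1,0.026],[-0.0005,0.009,0,0,0,0.1,0.026],[-0.0005,0.009,0,0,0,0.1,0.026],[-0.0005,0.009,0,0,0,0.1,0.026],[-0.0005,0.009,0,0,0,0.1,0.026]]]'

```text
time_s: 38.1
tool_pos: [0.498, -0.2849, 0.096]
tool_rot: [-179.8, -0.0, 107.7]
force: [-4.9, 1.5, 0.4]
grip_width: 0.0261
grasp_force: 1.7
```

Emit:
play_rows --steps '[[[0,0.009,0,0,0,0.09,0.026],[0,0.009,0,0,0,0.09,0.026],[0,0.008,0,0,0,0.08,0.026],[0,0.005,0,0,0,0,0.026],[0,0.003,0,0,0,0,0.026],[0,0,0,0,0,0,0.026]]]'

```text
time_s: 38.7
tool_pos: [0.5263, -0.2784, 0.0952]
tool_rot: [-179.2, -0.2, 93.1]
force: [-15.3, 2.5, 7.4]
grip_width: 0.0263
grasp_force: 7.5
```

Air is shut again (15 N at the stop, same pose as before). Now to the bucket handle.

Run:
```python
from h import *
o=get_obs(); p=o["tool_pos"]
s=(p[0]-.004,p[1],.0952,93)
plan([(p[0]-.004,p[1],.35,93),(.445,.125,.35,180),(.445,.125,.243,180)],0,start=s,step=.045,dst=.14)
```

```text
-> [ 0.52227101 -0.27844727  0.35       93.        ] n= 6
[0,0,-0.042,0,0,-0,0],[0,0,-0.043,0,0,-0,0],[0,0,-0.042,0,0,-0,0],[0,0,-0.043,0,0,-0,0],[0,0,-0.042,0,0,-0,0],[0,0,-0.043,0,0,-0,0]
-> [4.45e-01 1.25e-01 3.50e-01 1.80e+02] n= 11
[0.037,-0.005,0,0,0,-0.138,0],[0.037,-0,0,0,0,-0.138,0],[0.037,0.005,0,0,0,-0.138,0],[0.036,0.01,0,0,0,-0.138,0],[0.034,0.016,0,0,0,-0.138,0],[0.032,0.019,0,0,0,-0.138,0],[0.029,0.024,0,0,0,-0.138,0],[0.025,0.028,0,0,0,-0.138,0],[0.021,0.03,0,0,0,-0.138,0],[0.017,0.034,0,0,0,-0.138,0],[0.012,0.035,0,0,0,-0.138,0]
-> [4.45e-01 1.25e-01 2.43e-01 1.80e+02] n= 3
[0,0,0.036,0,0,-0,0],[0,0,0.035,0,0,-0,0],[0,0,0.036,0,0,-0,0]
```

Emit:
play_rows --steps '[[[0,-0.004,0,0,0,0,0.026],[0,0,-0.042,0,0,0,0.03],[0,0,-0.043,0,0,0,0],[0,0,-0.042,0,0,0,0],[0,0,-0.043,0,0,0,0],[0,0,-0.042,0,0,0,0],[0,0,-0.043,0,0,0,0]]]' --force 40

```text
time_s: 39.4
tool_pos: [0.5292, -0.279, 0.3538]
tool_rot: [179.9, 0.1, 93.2]
force: [0.1, -0.4, 0.1]
grip_width: 0.0022
grasp_force: 0.0
```

Emit:
play_rows --steps '[[[0.037,-0.005,0,0,0,-0.138,0],[0.037,0,0,0,0,-0.138,0],[0.037,0.005,0,0,0,-0.138,0],[0.036,0.01,0,0,0,-0.138,0],[0.034,0.016,0,0,0,-0.138,0],[0.032,0.019,0,0,0,-0.138,0],[0.029,0.024,0,0,0,-0.138,0],[0.025,0.028,0,0,0,-0.138,0],[0.021,0.03,0,0,0,-0.138,0],[0.017,0.034,0,0,0,-0.138,0],[0.012,0.035,0,0,0,-0.138,0],[0,0,0,0,0,0,0]]]'

```text
time_s: 40.6
tool_pos: [0.4502, 0.1305, 0.3514]
tool_rot: [179.9, 0.1, -179.2]
force: [0.3, 0.1, -0.2]
grip_width: 0.0005
grasp_force: 0.0
```

Run:
```python
from h import *
plan([(.445,.125,.243,180)],0,step=.045,dst=.14)
c=cam("top"); f=c["frame"]; A=f[110:270,215:315]; B=f[130:290,340:440]
save("t10.png",np.hstack([A,B]),None,3.7)
```

```text
at [ 4.5000e-01  1.3100e-01  3.5100e-01 -1.7919e+02] tilt [-0.1  0.1]
-> [4.45e-01 1.25e-01 2.43e-01 1.80e+02] n= 3
[0.002,-0.002,0.036,0,0,0.005,0],[0.002,-0.002,0.036,0,0,0.004,0],[0.001,-0.001,0.036,0,0,0.005,0]
```

View pics/t10.png

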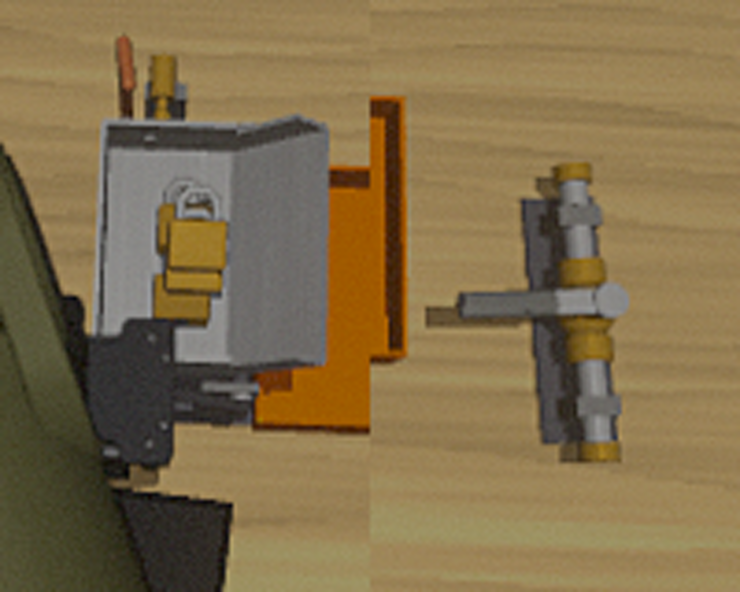

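Valve shut, padlocks still in place. Lower beside the grip and push.

Emit:
play_rows --steps '[[[0.002,-0.002,0.036,0,0,0.005,0],[0.002,-0.002,0.036,0,0,0.004,0],[0.001,-0.001,0.034,0,0,0.005,0],[0,0,0,0,0,0,0],[0,-0.015,0,0,0,0,0],[0,-0.015,0,0,0,0,0],[0,-0.01,0,0,0,0,0],[0,0,0,0,0,0,0]]]'

```text
time_s: 41.45
tool_pos: [0.4479, 0.0826, 0.2498]
tool_rot: [179.4, 0.4, 179.3]
force: [0.9, 9.3, 3.5]
grip_width: 0.0005
grasp_force: 4.6
```

Emit:
play_rows --steps '[[[0,-0.012,0,0,0,0,0],[0,-0.012,0,0,0,0,0],[0,-0.012,0,0,0,0,0],[0,-0.012,0,0,0,0,0]]]'

```text
time_s: 41.85
tool_pos: [0.4486, 0.0353, 0.2512]
tool_rot: [179.5, 0.6, 179.5]
force: [0.8, 7.2, 7.3]
grip_width: 0.0004
grasp_force: 4.4
```

Emit:
play_rows --steps '[[[0,-0.014,0,0,0,0,0],[0,-0.014,0,0,0,0,0],[0,-0.014,0,0,0,0,0],[0,-0.014,0,0,0,0,0],[0,-0.014,0.002,0,0,0,0],[0,-0.014,0.004,0,0,0,0],[0,-0.014,0.006,0,0,0,0],[0,-0.012,0.008,0,0,0,0]]]'

```text
time_s: 42.65
tool_pos: [0.4432, -0.079, 0.2248]
tool_rot: [180.0, -0.1, 179.3]
force: [2.0, 4.9, -0.6]
grip_width: 0.0004
grasp_force: 2.4
```

Emit:
play_rows --steps '[[[0,-0.012,0.009,0,0,0,0],[0,-0.012,0.01,0,0,0,0],[0,-0.01,0.008,0,0,0,0],[0,-0.008,0.006,0,0,0,0],[0,0,0,0,0,0,0]]]'

```text
time_s: 43.15
tool_pos: [0.4424, -0.1084, 0.1945]
tool_rot: [178.9, -0.3, 179.7]
force: [-10.7, 31.3, 23.6]
grip_width: 0.0006
grasp_force: 17.8
```

At the stop (31 N). Hold while the padlocks slide out, easing a little.

Emit:
play_rows --steps '[[[0,0.004,0,0,0,0,0],[0,0,0,0,0,0,0],[0,0,0,0,0,0,0],[0,0,0,0,0,0,0],[0,0,0,0,0,0,0],[0,0,0,0,0,0,0],[0,0,0,0,0,0,0],[0,0,0,0,0,0,0],[0,0,0,0,0,0,0],[0,0,0,0,0,0,0]]]'

```text
time_s: 44.15
tool_pos: [0.4429, -0.108, 0.1943]
tool_rot: [179.3, -0.1, 179.6]
force: [-6.3, 22.0, 19.0]
grip_width: 0.0003
grasp_force: 13.1
```

Run:
```python
from h import *
c=cam("top"); save("t11.png",c["frame"],(225,110,365,250),4)
```

```text
(no output)
```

View pics/t11.png

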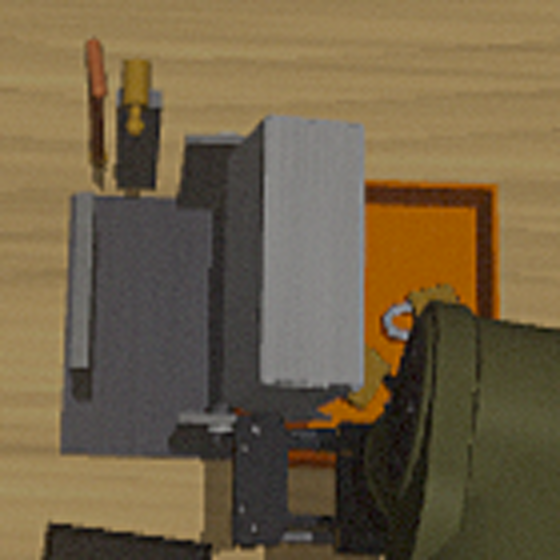

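Bucket is fully over, padlocks are in the tray (two visible at (435,300) and (368,375)). I'll retreat along the same arc.

Emit:
play_rows --steps '[[[0,0.018,-0.018,0,0,0,0],[0,0.022,-0.02,0,0,0,0],[0,0.025,-0.012,0,0,0,0],[0,0.03,-0.004,0,0,0,0],[0,0.03,0,0,0,0,0],[0,0.035,0,0,0,0,0],[0,0.04,0,0,0,0,0],[0,0.04,0,0,0,0,0],[0,0.02,0,0,0,0,0],[0,0,-0.04,0,0,0,0],[0,0,-0.04,0,0,0,0],[0,0,0,0,0,0,0]]]'

```text
time_s: 45.4
tool_pos: [0.449, 0.1427, 0.3311]
tool_rot: [179.9, 0.4, 179.2]
force: [0.4, -0.5, 0.9]
grip_width: 0.0004
grasp_force: 0.0
```

Emit:
play_rows --steps '[[[0,0.045,0,0,0,0,0],[0,0.045,0,0,0,0,0],[0,0.045,0,0,0,0,0],[0,0.04,0,0,0,0,0],[0,0,0,0,0,0,0],[0,0,0,0,0,0,0],[0,0,0,0,0,0,0]]]'

```text
time_s: 46.1
tool_pos: [0.4494, 0.3164, 0.3259]
tool_rot: [-179.9, -0.0, 179.1]
force: [0.1, 0.1, -0.2]
grip_width: 0.0002
grasp_force: 0.0
```

Run:
```python
from h import *
c=cam("top"); save("t12.png",c["frame"],(225,110,425,260),4)
```

```text
(no output)
```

View pics/t12.png

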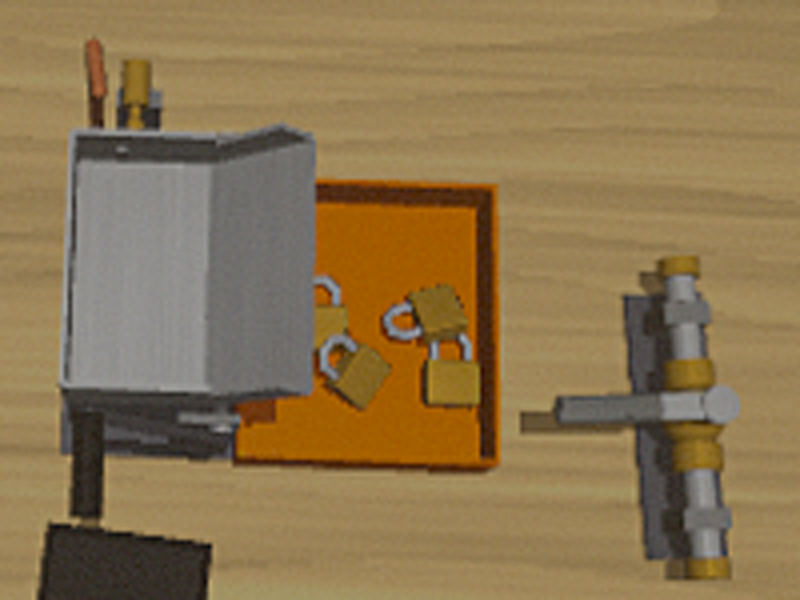

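All four padlocks are in the tray, the bucket is empty and back at its starting outline, and the valve is shut.

```bash
python3 -c "
from cell import sign_off; print(sign_off())"
```

```text
the job is handed in; nothing more can be done
None
```

The job is handed in: all four padlocks are in the orange tray, the bucket is back upright and the air valve is shut; the hand-in call returned no verdict, so this rests on the last camera picture.

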